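# Load the spacer magazine from the crowded stock tray

### The arm

A 6-joint arm with a two-finger parallel gripper is mounted at the origin on the work surface. World frame = base frame: x ahead of the robot, y to its left, z up, the work surface at z = 0. Lengths are in m, angles in rad, forces in N, time in s.
With the tool pointing down it reaches from about 0.3 to 0.75 m from the base axis. Payload 8.5 kg.
Tool frame: the origin (TCP) lies on the centre line of the jaws, within the pads' length; the fingertips stand 11 mm ahead of it and the grasp point (between the pads) lies 8 mm behind it; z points along the fingers, y is the direction in which the jaws open and shut (so a half turn about z gives the same grasp; the last joint's range is limited). The gripper opens to 88 mm and grips with 3 to 60 N. Pads are 18 mm wide; open, the fingers measure 123 mm over their backs; the gripper's body (75 mm by 187 mm) begins 45 mm behind the grasp point.
Start: joints at [0.929, 0.381, 1.297, -0, 1.464, -0.215], TCP at [0.228, 0.501, 0.25] pointing down, gripper open.
Joint ranges: [-3.11, 3.11], [-0.89, 2.33], [0.22, 2.48], [-1.42, 4.56], [0.17, 2.85], [-2.88, 2.88]. Speed limits (rad/s): [2.39, 2.39, 3.14, 3.14, 3.14, 3.14].

### API

Orientations are given as a unit quaternion [w, x, y, z].
In Python, from bench import ctrl gives the robot as it stands.
- The arm moves only by the shell command python3 -m pendant 'ROWS' [FORCE]. ROWS is JSON, a list of rows, each a list of 7 numbers: the shift along the world's x, y, z each as a share of 0.02 m, from -1 to 1, then the turn, a rotation vector about the world's x, y, z each as a share of 0.08 rad, from -1 to 1, then the closure, from 0 (fully open) to 1 (shut). In form: [[dx, dy, dz, rx, ry, rz, fingers], ...]. A call has 1 to 12 rows; each row shifts and turns the commanded pose from where the row before left it; what a row does not reach is not made up. A row lasts 1/8 s, in which the tool goes at most 62.5 mm and 10.7 degrees, less where a joint would pass 70% of its speed; a pose out of reach is approached as far as the arm can. A call with a number of a shift or a turn outside -1 to 1 is refused whole. A call with a gripper value outside its range is refused whole. The fingers move at their own pace and stop on an object; FORCE is the grip in N (left out, the last holds). Time passes only in rows, so rows that do not move let the fingers close. It gives the time, the measured TCP pose, the force and the opening at its end, in the units of the state.
- ctrl.observe(): the state, without advancing time (a new reading comes with each control period).
- ctrl.capture(name): name is "side" or "top" or "wrist"; returns a dict with "pixels" (400x640x3 uint8, red, green, blue), "z_map" (400x640 float32, m along the optical axis (not along the pixel's ray), 0 where there is no reading), "fx", "fy", "cx", "cy" (pixels), "rvec" (rotation vector, rad) and "tvec" (3), from world to camera coordinates, as OpenCV has them; the wrist camera has in their place "mount" (4x4, takes a point from camera to tool coordinates, whose origin is the TCP and whose axes are the flange's). Camera axes: x right, y down, z forward; pixel columns grow to the right and rows downward; lengths in m; the calibration is good to about 2 mm. A picture is of the moment at which its call begins: read the wrist's pose just before it.
- ctrl.job_done(): hands the job in, once; it reports no verdict.
Trained networks look in a picture, given as the dict that the camera call returned (one of the last four; its "shot" number tells which), for a name from the list of things; names that differ only in an ending like _2 or _b are one class to them, and where a whole thing is asked for, a point or a joint stands for the part that bears it (a point fixed in the world has none). Each returns a list of dicts, best first, with "p" (0 to 1); they miss things now and then, are a little off and sometimes report something else, mostly with a low value. They report only what shows in the picture. A call takes as long as a camera call.
- ctrl.spot_in(picture, thing): "at" ([x, y, z] in m, in the coordinates of the camera as it stood for that picture, good to about 4 mm: the middle of the surface that is visible of it).
- ctrl.regions_of(picture, thing): "pixels" (400x640 bool, what is visible of it).
The state is a dict: "time": time; "joints": joint angles; "qvel": joint speeds; "tau": joint torques, N m; "ee_pos": TCP position; "ee_rot": TCP orientation; "wrist_force": force on the tool from outside, world axes, zero at the start; "torque": the same for the moment, N m; "width": opening from 0.0 (shut) to 1.0 (fully open).
Only numpy, scipy, OpenCV 4.12 (cv2) and the standard library are available. Lean on these libraries where they do the work, as an engineer would, in place of code of your own. Each camera call takes 0.05 s, during which the arm holds its last target.

### The job

Set the two capacitors that block the stock tray aside, both standing upright on the black side mat and wholly inside its edge, and leave them there while you load the tube magazine: first the red spacer, down to the bottom of the tube, then the white one on top of it. Then stand each capacitor back upright and centred on the pad of its own colour in the stock tray. Leave the black spacer where it stands, knock no capacitor over, and let go of everything at the end.

Things in the scene. Friction and masses are not known exactly. Their poses are not given: they have to be found in the camera images.
- stock_tray: Fixed white tray, 150 mm (x) by 200 mm (y), floor 8 mm thick, aluminium rim 4 mm wide, 8 mm above the floor. Origin at the centre of its underside, on the bench; its -x side faces roughly towards the robot. Front row (x = -36 mm): two pads 95 mm apart along y, a capacitor on each. Back row (x about +21 mm): three spacers about 58 mm apart along y, in any order.
- cap_blue: Can capacitor with blue sleeve: upright cylinder, diameter 50 mm, height 115 mm (black top with two low brass terminals 2.5 mm proud), 210 to 340 g, rigid. Stands at the start on the blue pad, and blocks the room the gripper needs over the spacers. Origin at the centre of its underside, z up.
- cap_yellow: Can capacitor with yellow sleeve: upright cylinder, diameter 50 mm, height 115 mm (black top with two low brass terminals 2.5 mm proud), 210 to 340 g, rigid. Stands at the start on the yellow pad, and blocks the room the gripper needs over the spacers. Origin at the centre of its underside, z up.
- pad_blue: Blue square pad, 68 x 68 mm, 2 mm thick, fixed on the floor of the stock tray in its front row; home of the capacitor of the same colour, which covers its middle at the start. Origin at the centre of its underside; its top is 2 mm higher; sides parallel to the tray's. Which of the two pads is left or right varies.
- pad_yellow: Yellow square pad, 68 x 68 mm, 2 mm thick, fixed on the floor of the stock tray in its front row; home of the capacitor of the same colour, which covers its middle at the start. Origin at the centre of its underside; its top is 2 mm higher; sides parallel to the tray's. Which of the two pads is left or right varies.
- spacer_red: Solid round red plastic spacer, diameter 30 mm, height 50 mm, 45 g, standing upright on the floor of the stock tray in the row behind the capacitors, brass insert (flush, 14 mm) in its top. Origin at the centre of its underside, z up. Goes first into the magazine.
- spacer_white: Solid round white plastic spacer, diameter 30 mm, height 50 mm, 45 g, standing upright on the floor of the stock tray in the row behind the capacitors, brass insert (flush, 14 mm) in its top. Origin at the centre of its underside, z up. Goes second, on top of the red one.
- spacer_black: Solid round black plastic spacer, diameter 30 mm, height 50 mm, 45 g, standing upright on the floor of the stock tray in the row behind the capacitors, brass insert (flush, 14 mm) in its top. Origin at the centre of its underside, z up. Not wanted: stays where it is.
- side_mat: Fixed black rubber mat with a white border line, the side area: 220 mm (x) by 140 mm (y), 4 mm thick, empty at the start. Origin at the centre of its underside on the bench. Room for the two capacitors side by side along its x axis (for instance 50 mm either side of its centre).
- magazine: Fixed upright gravity tube: dark base 100 x 100 x 12 mm, aluminium tube of bore 38 mm (4 mm play round a spacer) from height 12 mm (lowest spacer rests there) to 117 mm, narrow sight slot on +x side, orange funnel widening from bore at 117 mm to 56 mm at its rim, 127 mm up (outside 64 mm). A spacer let go upright in the funnel slides down. Origin: tube axis, underside of base, z up.

How it is judged:
On the way, in this order (a step that is already met when the one before it is completed fails the run):
1. both capacitors stand released on the side mat, wholly inside its edge (x of cap_blue in the frame of side_mat between -0.088 and 0.088 m and y of cap_blue in the frame of side_mat between -0.048 and 0.048 m and z of cap_blue in the frame of side_mat between -0.002 and 0.01 m and angle between each of cap_blue, cap_yellow's own z axis and vertical below 0.12 rad and x of cap_yellow in the frame of side_mat between -0.088 and 0.088 m and y of cap_yellow in the frame of side_mat between -0.048 and 0.048 m and z of cap_yellow in the frame of side_mat between -0.002 and 0.01 m and linear speed of each of cap_blue, cap_yellow below 0.03 m/s and contact force between the fingers and cap_blue below 0.3 N and contact force between the fingers and cap_yellow below 0.3 N), for 0.2 s.
2. the red spacer lies at the bottom of the magazine, the capacitors still on the mat (horizontal distance between spacer_red and magazine below 0.009 m and z of spacer_red in the frame of magazine between 0.005 and 0.022 m and linear speed of spacer_red below 0.03 m/s and contact force between the fingers and spacer_red below 0.3 N and x of cap_blue in the frame of side_mat between -0.088 and 0.088 m and y of cap_blue in the frame of side_mat between -0.048 and 0.048 m and z of cap_blue in the frame of side_mat between -0.002 and 0.01 m and angle between each of cap_blue, cap_yellow's own z axis and vertical below 0.12 rad and x of cap_yellow in the frame of side_mat between -0.088 and 0.088 m and y of cap_yellow in the frame of side_mat between -0.048 and 0.048 m and z of cap_yellow in the frame of side_mat between -0.002 and 0.01 m), for 0.2 s.
3. the white spacer lies on the red one in the magazine, the capacitors still on the mat (all of step 2 and horizontal distance between spacer_white and magazine below 0.009 m and z of spacer_white in the frame of magazine between 0.055 and 0.072 m and linear speed of spacer_white below 0.03 m/s and contact force between the fingers and spacer_white below 0.3 N), for 0.2 s.
At the end, for the whole second after the job is handed in: The red spacer rests at the bottom of the magazine tube and the white one on it; each capacitor stands upright on the pad of its own colour, centred within 12 mm along each side of the pad; the black spacer stands within 12 mm of where it started; everything is released and at rest (x of cap_blue in the frame of pad_blue between -0.012 and 0.012 m and y of cap_blue in the frame of pad_blue between -0.012 and 0.012 m and z of cap_blue in the frame of pad_blue between -0.002 and 0.008 m and angle between each of cap_blue, cap_yellow, spacer_black's own z axis and vertical below 0.1 rad and linear speed of each of cap_blue, cap_yellow, spacer_red, spacer_white below 0.03 m/s and contact force between the fingers and cap_blue below 0.3 N and x of cap_yellow in the frame of pad_yellow between -0.012 and 0.012 m and y of cap_yellow in the frame of pad_yellow between -0.012 and 0.012 m and z of cap_yellow in the frame of pad_yellow between -0.002 and 0.008 m and contact force between the fingers and cap_yellow below 0.3 N and horizontal distance between each of spacer_red, spacer_white and magazine below 0.009 m and z of spacer_red in the frame of magazine between 0.005 and 0.022 m and contact force between the fingers and spacer_red below 0.3 N and z of spacer_white in the frame of magazine between 0.055 and 0.072 m and contact force between the fingers and spacer_white below 0.3 N and distance of spacer_black from where it was at the start of the episode below 0.012 m); the robot touches nothing.
It fails at once if a capacitor is knocked over (angle between any of cap_blue, cap_yellow's own z axis and vertical above 1 rad).
It fails at once if the black spacer is carried off or knocked over (distance of spacer_black from where it was at the start of the episode above 0.03 m or angle between spacer_black's own z axis and vertical above 0.8 rad).
It also fails if it takes over 144 s, if anything falls off the work surface, if the arm or the gripper's body presses on something with over 40 N, if the wrist force passes 120 N, or if a joint passes its speed limit or range.

## Working session

There is one attempt and no reset: what is moved stays moved. The work goes in short steps, Python scripts to look and compute and a shell command to move; the robot and the scene stay as the last step left them, time stands still between calls to the robot, and variables do not carry over. Pictures are saved under pics/ and viewed, and the job is handed in when it is done.

```bash
ls; mkdir -p pics; cat > h.py <<'E'
import numpy as np, cv2
from bench import ctrl
def c2w(pic,p,state=None):
    p=np.asarray(p,float)
    if 'rvec' in pic:
        R=cv2.Rodrigues(np.array(pic['rvec'],float))[0]; t=np.array(pic['tvec'],float).ravel()
        return (p-t)@R
    from scipy.spatial.transform import Rotation as Ro
    M=np.array(pic['mount']); q=state['ee_rot']
    R=Ro.from_quat([q[1],q[2],q[3],q[0]]).as_matrix()
    return (p@M[:3,:3].T+M[:3,3])@R.T+np.array(state['ee_pos'])
def cloud(pic,mask,state=None):
    v,u=np.nonzero(mask&(pic['z_map']>0)); z=pic['z_map'][v,u]
    P=np.c_[(u-pic['cx'])*z/pic['fx'],(v-pic['cy'])*z/pic['fy'],z]
    return c2w(pic,P,state)
def save(pic,n): cv2.imwrite('pics/%s.png'%n,pic['pixels'][:,:,::-1])
E
python3 - <<'E'
from h import *
s=ctrl.observe(); print(s['time'],s['ee_pos'],s['ee_rot'])
for n in ['top','side']:
    p=ctrl.capture(n); save(p,n+'0')
    for t in ['stock_tray','cap_blue','cap_yellow','pad_blue','pad_yellow','spacer_red','spacer_white','spacer_black','side_mat','magazine']:
        r=ctrl.spot_in(p,t)
        print(n,t,[(np.round(c2w(p,x['at']),3).tolist(),round(x['p'],2)) for x in r[:3]])
print(ctrl.observe()['time'])
E
```

```text
pics
0.0 [0.22750687 0.50042859 0.24913521] [-3.09427560e-04  2.11782912e-01  9.77316447e-01 -6.81514321e-04]
top stock_tray [([0.533, -0.264, 0.01], 0.71), ([0.518, -0.267, 0.056], 0.71)]
top cap_blue [([0.463, -0.309, 0.12], 0.74), ([0.518, -0.269, 0.058], 0.53)]
top cap_yellow [([0.459, -0.218, 0.127], 0.84)]
top pad_blue [([0.456, -0.3, 0.008], 0.87)]
top pad_yellow [([0.453, -0.212, 0.013], 0.82)]
top spacer_red [([0.512, -0.206, 0.059], 0.8)]
top spacer_white [([0.523, -0.319, 0.059], 0.64)]
top spacer_black [([0.519, -0.266, 0.055], 0.72)]
top side_mat [([0.489, 0.289, 0.003], 0.64)]
top magazine [([0.523, -0.01, 0.006], 0.89)]
side stock_tray [([0.528, -0.312, 0.004], 0.68), ([0.456, -0.341, 0.1], 0.6)]
side cap_blue [([0.458, -0.339, 0.097], 0.69)]
side cap_yellow [([0.452, -0.249, 0.095], 0.78)]
side pad_blue [([0.448, -0.347, 0.008], 0.56), ([0.458, -0.342, 0.098], 0.52)]
side pad_yellow [([0.433, -0.254, 0.01], 0.54)]
side spacer_red [([0.511, -0.218, 0.054], 0.58)]
side spacer_white [([0.519, -0.339, 0.051], 0.88), ([0.51, -0.214, 0.051], 0.49)]
side spacer_black [([0.524, -0.288, 0.056], 0.54)]
side side_mat [([0.48, 0.28, 0.0], 0.88)]
side magazine [([0.519, -0.033, 0.024], 0.67)]
1.1
```

View pics/top0.png

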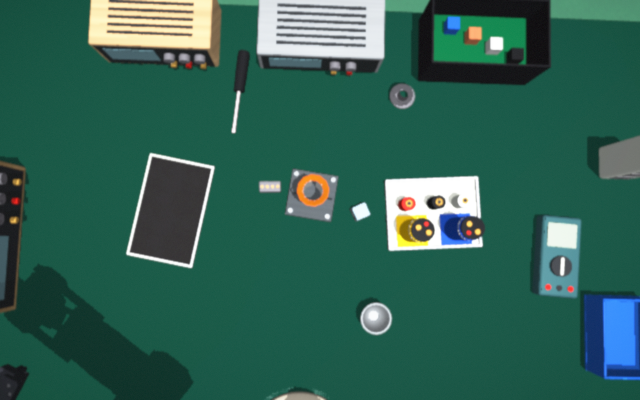

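View pics/side0.png

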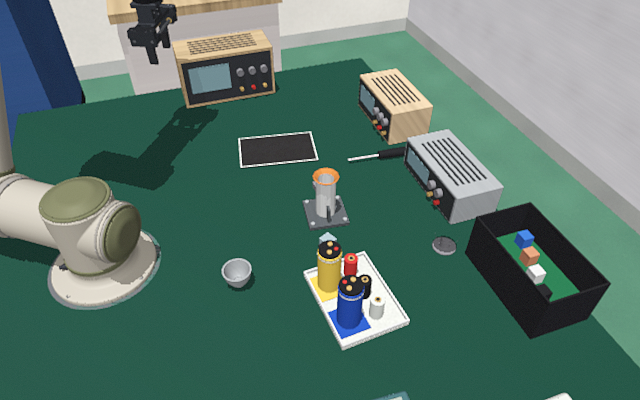

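Top view: caps at about (422,230) yellow and (470,228) blue. Spacers, left to right, are red (408,203), black (437,202) and white (461,201). The magazine is at (313,190) and the mat is centred near (171,210). Next I'll measure these more precisely.

```bash
python3 - <<'E'
from h import *
p=ctrl.capture('top'); 
H=np.zeros((400,640,3)); allm=np.ones((400,640),bool)
v,u=np.mgrid[0:400,0:640]; z=p['z_map']
P=c2w(p,np.stack([(u-p['cx'])*z/p['fx'],(v-p['cy'])*z/p['fy'],z],-1).reshape(-1,3)).reshape(400,640,3)
print('cam', c2w(p,[0,0,0]), p['fx'])
def reg(n,box,lo,hi):
    m=np.zeros((400,640),bool); m[box[1]:box[3],box[0]:box[2]]=1
    m&=(P[...,2]>lo)&(P[...,2]<hi)&(z>0); q=P[m]
    c,r=cv2.minEnclosingCircle(q[:,:2].astype(np.float32)); print(n,len(q),'mean',q.mean(0).round(4),'circ',np.round(c,4),round(r,4),'med z',np.median(q[:,2]).round(4))
reg('yel',(400,205,446,250),.115,.14)
reg('blue',(446,205,490,250),.115,.14)
reg('red',(395,190,420,212),.052,.066)
reg('blk',(424,190,449,212),.052,.066)
reg('whi',(450,190,472,212),.052,.066)
reg('mag',(290,165,340,215),.115,.14)
def plane(pt,zz):
    R=cv2.Rodrigues(np.array(p['rvec'],float))[0]; C=c2w(p,[0,0,0])
    d=np.array([(pt[0]-p['cx'])/p['fx'],(pt[1]-p['cy'])/p['fy'],1])@R
    return (C+d*(zz-C[2])/d[2])[:2]
for n,t,zz in [('side_mat','side_mat',.004),('stock_tray','stock_tray',.016)]:
    r=ctrl.regions_of(p,t)
    for x in r[:2]:
        m=x['pixels'].astype(np.uint8); c=max(cv2.findContours(m,0,2)[0],key=cv2.contourArea)
        rr=cv2.minAreaRect(c); b=cv2.boxPoints(rr); w=np.array([plane(q,zz) for q in b])
        print(n,x['p'],m.sum(),b.round(1).tolist(),w.round(4).tolist(),'ctr',w.mean(0).round(4),[np.linalg.norm(w[i]-w[i-1]).round(4) for i in range(4)],np.degrees(np.arctan2(*(w[1]-w[0])[::-1])))
# by colour: mat white border, pads
hsv=cv2.cvtColor(p['pixels'],cv2.COLOR_RGB2HSV)
m=((hsv[...,1]<60)&(hsv[...,2]>130)).astype(np.uint8)
for n,box,zz in [('mat',(115,140,225,275),.004),('tray',(380,170,490,258),.016)]:
    k=np.zeros_like(m); k[box[1]:box[3],box[0]:box[2]]=m[box[1]:box[3],box[0]:box[2]]
    pts=np.argwhere(k)[:,::-1].astype(np.float32)
    b=cv2.boxPoints(cv2.minAreaRect(pts)); w=np.array([plane(q,zz) for q in b])
    print(n,b.round(1).tolist(),w.round(4).tolist(),'ctr',w.mean(0).round(4),[np.linalg.norm(w[i]-w[i-1]).round(4) for i in range(4)],np.degrees(np.arctan2(*(w[1]-w[0])[::-1])))
E
```

```text
cam [0.43692353 0.00998802 1.08788405] 503.0254990107868
yel 517 mean [ 0.459  -0.222   0.1246] circ [ 0.459  -0.2231] 0.0252 med z 0.1251
blue 521 mean [ 0.4662 -0.3183  0.1245] circ [ 0.4662 -0.3197] 0.0251 med z 0.1251
red 165 mean [ 0.5148 -0.2094  0.0581] circ [ 0.515  -0.2096] 0.0153 med z 0.0582
blk 168 mean [ 0.5197 -0.2715  0.0583] circ [ 0.5199 -0.2715] 0.0151 med z 0.0583
whi 167 mean [ 0.5242 -0.3255  0.058 ] circ [ 0.5245 -0.326 ] 0.0156 med z 0.0581
mag 480 mean [ 0.5303 -0.0096  0.1236] circ [ 0.5296 -0.0095] 0.0309 med z 0.1239
side_mat 0.96 6900 [[125.30000305175781, 253.10000610351562], [149.5, 150.1999969482422], [215.60000610351562, 165.8000030517578], [191.39999389648438, 268.70001220703125]] [[0.3935, 0.381], [0.6153, 0.3418], [0.5861, 0.1988], [0.3644, 0.2405]] ctr [0.4898 0.2905] [np.float64(0.1435), np.float64(0.2252), np.float64(0.1459), np.float64(0.2256)] -10.026548684148581
stock_tray 0.77 3472 [[384.29998779296875, 178.60000610351562], [477.70001220703125, 174.60000610351562], [480.79998779296875, 245.39999389648438], [387.3999938964844, 249.399993896484
[... 514 characters left out ...]
at64(0.0662)] -84.97351400671914
mat [[125.0, 254.60000610351562], [148.3000030517578, 150.5], [215.0, 165.39999389648438], [191.60000610351562, 269.6000061035156]] [[0.3903, 0.3816], [0.6147, 0.3443], [0.5868, 0.2001], [0.3625, 0.2399]] ctr [0.4886 0.2915] [np.float64(0.1444), np.float64(0.2275), np.float64(0.1468), np.float64(0.2278)] -9.434571807791158
tray [[384.29998779296875, 178.6999969482422], [479.3999938964844, 174.6999969482422], [482.3999938964844, 247.0], [387.29998779296875, 251.0]] [[0.5683, -0.1656], [0.5835, -0.3723], [0.4275, -0.3794], [0.4134, -0.1748]] ctr [ 0.4982 -0.273 ] [np.float64(0.1551), np.float64(0.2073), np.float64(0.1562), np.float64(0.2051)] -85.80122512498455
```

```bash
python3 - <<'E'
from h import *
im=cv2.imread('pics/top0.png'); cv2.imwrite('pics/crop.png',cv2.resize(im[150:260,280:500],None,fx=3.6,fy=3.6,interpolation=cv2.INTER_CUBIC))
E
```

```text
(no output)
```

View pics/crop.png

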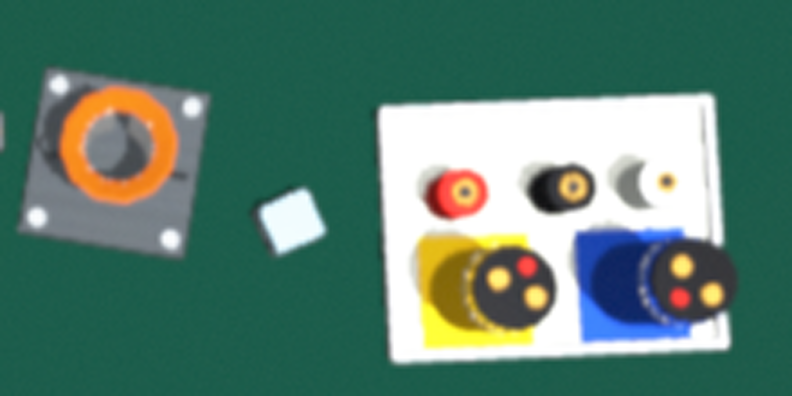

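Measured heights match the spec: cap tops at 0.125 m, spacer tops at 0.058 m. Tray yaw is about 4.3° and mat yaw about -10°. I'll use one wrist yaw throughout, with the jaws along tray x, and travel to above the yellow cap first.

```bash

python3 -m pendant '[[0.313,-0.977,0,0,0,-0.361,0.15],[0.313,-0.977,0,0,0,-0.361,0.15],[0.313,-0.977,0,0,0,-0.361,0.15],[0.313,-0.977,0,0,0,-0.361,0.15],[0.313,-0.977,0,0,0,-0.361,0.15],[0.313,-0.977,0,0,0,-0.361,0.15],[0.313,-0.977,0,0,0,-0.361,0.15],[0.313,-0.977,0,0,0,-0.361,0.15],[0.313,-0.977,0,0,0,-0.361,0.15],[0.313,-0.977,0,0,0,-0.361,0.15],[0.313,-0.977,0,0,0,-0.361,0.15],[0.313,-0.977,0,0,0,-0.361,0.15]]' 30
python3 -m pendant '[[0.313,-0.977,0,0,0,-0.361,0.15],[0.313,-0.977,0,0,0,-0.361,0.15],[0.313,-0.977,0,0,0,-0.361,0.15],[0.313,-0.977,0,0,0,-0.361,0.15],[0.313,-0.977,0,0,0,-0.361,0.15],[0.313,-0.977,0,0,0,-0.361,0.15],[0.313,-0.977,0,0,0,-0.361,0.15],[0.313,-0.977,0,0,0,-0.361,0.15],[0.313,-0.977,0,0,0,-0.361,0.15],[0.313,-0.977,0,0,0,-0.361,0.15],[0.313,-0.977,0,0,0,-0.361,0.15],[0.313,-0.977,0,0,0,-0.361,0.15]]'
python3 -m pendant '[[0.313,-0.977,0,0,0,-0.361,0.15],[0.313,-0.977,0,0,0,-0.361,0.15],[0.313,-0.977,0,0,0,-0.361,0.15],[0.313,-0.977,0,0,0,-0.361,0.15],[0.313,-0.977,0,0,0,-0.361,0.15],[0.313,-0.977,0,0,0,-0.361,0.15],[0.313,-0.977,0,0,0,-0.361,0.15],[0.313,-0.977,0,0,0,-0.361,0.15],[0.313,-0.977,0,0,0,-0.361,0.15],[0.313,-0.977,0,0,0,-0.361,0.15]]'
python3 - <<'E'
from h import *
s=ctrl.observe(); print(s['time'],s['ee_pos'],s['ee_rot'],s['width'],s['wrist_force'])
p=ctrl.capture('wrist'); save(p,'w1')
for t in ['cap_blue','cap_yellow','spacer_red','spacer_black','spacer_white']:
    print(t,[(np.round(c2w(p,x['at'],s),4).tolist(),round(x['p'],2)) for x in ctrl.spot_in(p,t)[:2]])
z=p['z_map']; m=z>0
P=cloud(p,m,s)
print((P.min(0),P.max(0)))
for n,c in [('yel',(.459,-.2228)),('blue',(.466,-.319))]:
    k=(np.hypot(*(P[:,:2]-c).T)<.045)&(P[:,2]>.118)&(P[:,2]<.135)
    if k.sum()>20: print(n,k.sum(),P[k].mean(0),cv2.minEnclosingCircle(P[k][:,:2].astype(np.float32)))
E
```

```text
time: 2.75
ee_pos: [0.3029, 0.265, 0.2498]
ee_rot: [0.0, 0.378, 0.926, 0.0]
wrist_force: [-0.2, -0.1, -0.5]
width: 0.851
time: 4.25
ee_pos: [0.3777, 0.0306, 0.2498]
ee_rot: [0.0, 0.532, 0.847, 0.0]
wrist_force: [0.1, 0.6, 0.4]
width: 0.85
time: 5.5
ee_pos: [0.4409, -0.165, 0.2497]
ee_rot: [-0.0, 0.648, 0.761, 0.0]
wrist_force: [-0.3, 0.8, -0.4]
width: 0.85
5.5 [ 0.44091201 -0.16502553  0.24969328] [-4.49609017e-05  6.48301451e-01  7.61383757e-01  2.34658672e-05] 0.8496165630098607 [-0.27994259  0.75247078 -0.36601901]
cap_blue [([0.4653, -0.3062, 0.0845], 0.69)]
cap_yellow [([0.4572, -0.2119, 0.1265], 0.97)]
spacer_red [([0.5093, -0.2086, 0.057], 0.84)]
spacer_black [([0.5171, -0.2701, 0.06], 0.91)]
spacer_white [([0.5176, -0.3189, 0.0506], 0.69)]
(array([-0.05774944, -0.57260545, -0.75542955]), array([2.01753219, 0.09425382, 0.3460247 ]))
yel 1503 [ 0.45773905 -0.22357708  0.12532319] ((0.45808306336402893, -0.22525808215141296), 0.024429582059383392)
blue 380 [ 0.46750748 -0.33387047  0.12593742] ((0.4662442207336426, -0.32740557193756104), 0.022391697391867638)
```

View pics/w1.png

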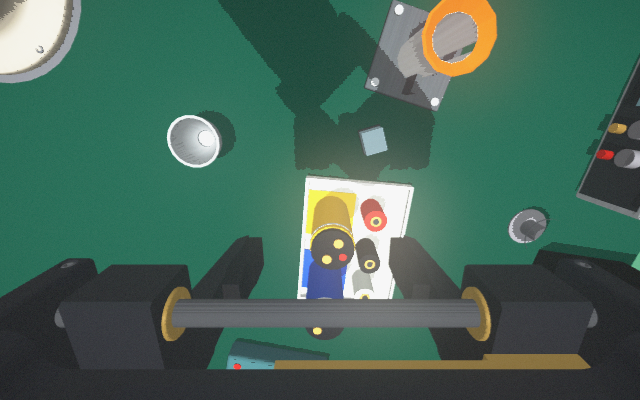

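The wrist view confirms yellow at (0.458,-0.2235), top 0.125 (pixel 332,247). Approaching and gripping.

```bash

python3 -m pendant '[[0.3,-0.97,0,0,0,-0.36,0.15],[0.3,-0.97,0,0,0,-0.36,0.15],[0.28,-0.97,0,0,0,-0.36,0.15],[0,0,-1,0,0,0,0.15],[0,0,-1,0,0,0,0.15],[0,0,-1,0,0,0,0.15],[0,0,-1,0,0,0,0.15],[0,0,-1,0,0,0,0.15],[0,0,-1,0,0,0,0.15],[0,0,-1,0,0,0,0.15],[0,0,-1,0,0,0,0.15]]' 30
python3 -m pendant '[[0,0,-0.13,0,0,0,0.15],[0,0,0,0,0,0,0.6],[0,0,0,0,0,0,0.6],[0,0,0,0,0,0,0.6],[0,0,0,0,0,0,0.6]]'
python3 -c "
from h import *
s=ctrl.observe(); print(s['ee_pos'],s['ee_rot'],s['width']*88)"
```

```text
time: 7.18
ee_pos: [0.4584, -0.2231, 0.0888]
ee_rot: [0.0, 0.68, 0.733, -0.0]
wrist_force: [-0.1, -0.2, -0.3]
width: 0.85
time: 7.8
ee_pos: [0.4582, -0.2221, 0.0877]
ee_rot: [0.001, 0.68, 0.733, -0.0]
wrist_force: [-1.6, -0.6, 4.5]
width: 0.56
[ 0.45823827 -0.2221235   0.0877026 ] [ 5.41817856e-04  6.79812381e-01  7.33385865e-01 -7.84164569e-05] 49.25860918945558
```

Gripped at 49 mm. Lift and carry towards the far mat spot (0.537,0.283).

```bash

python3 -m pendant '[[0,0,0.5,0,0,0,0.6],[0,0,1,0,0,0,0.6],[0,0,1,0,0,0,0.6],[0,0,1,0,0,0,0.6],[0,0,1,0,0,0,0.6],[0,0,1,0,0,0,0.6],[0.15,0.97,1,0,0,0,0.6],[0.15,0.97,1,0,0,0,0.6],[0.15,0.97,0.5,0,0,0,0.6],[0.15,0.97,0,0,0,0,0.6],[0.15,0.97,0,0,0,0,0.6],[0.15,0.97,0,0,0,0,0.6]]'
python3 -m pendant '[[0.15,0.97,0,0,0,0,0.6],[0.15,0.97,0,0,0,0,0.6],[0.15,0.97,0,0,0,0,0.6],[0.15,0.97,0,0,0,0,0.6],[0.15,0.97,0,0,0,0,0.6],[0.15,0.97,0,0,0,0,0.6],[0.15,0.97,0,0,0,0,0.6],[0.15,0.97,0,0,0,0,0.6],[0.15,0.97,0,0,0,0,0.6],[0.15,0.97,0,0,0,0,0.6],[0.15,0.97,0,0,0,0,0.6],[0.15,0.97,0,0,0,0,0.6]]'
python3 -m pendant '[[0.15,0.97,0,0,0,0,0.6],[0.15,0.97,0,0,0,0,0.6],[0.15,0.97,0,0,0,0,0.6],[0.15,0.97,0,0,0,0,0.6],[0.15,0.97,0,0,0,0,0.6],[0.15,0.97,0,0,0,0,0.6],[0.15,0.97,0,0,0,0,0.6],[0.15,0.97,0,0,0,0,0.6],[0,0,0,0,0,0,0.6]]'
python3 - <<'E'
from h import *
s=ctrl.observe(); print(s['ee_pos'],s['width']*88)
p=ctrl.capture('side'); save(p,'s1')
p=ctrl.capture('top'); save(p,'t1')
P=cloud(p,p['z_map']>0)
for n,c,lo,hi in [('tray blue',(.466,-.319),.118,.135)]:
    k=(np.hypot(*(P[:,:2]-c).T)<.045)&(P[:,2]>lo)&(P[:,2]<hi)
    print(n,k.sum(),P[k].mean(0))
E
```

```text
time: 9.3
ee_pos: [0.4759, -0.1043, 0.2469]
ee_rot: [-0.001, 0.68, 0.733, -0.0]
wrist_force: [0.5, 0.5, -3.2]
width: 0.559
time: 10.8
ee_pos: [0.5117, 0.1284, 0.2468]
ee_rot: [-0.0, 0.68, 0.733, -0.0]
wrist_force: [-0.3, -0.2, -3.5]
width: 0.56
time: 11.92
ee_pos: [0.5361, 0.2838, 0.2468]
ee_rot: [-0.0, 0.679, 0.734, -0.0]
wrist_force: [-0.2, -0.1, -3.2]
width: 0.558
[0.53611666 0.28383568 0.2468452 ] 49.070036734496604
tray blue 489 [ 0.46619018 -0.31911318  0.12510006]
```

View pics/s1.png

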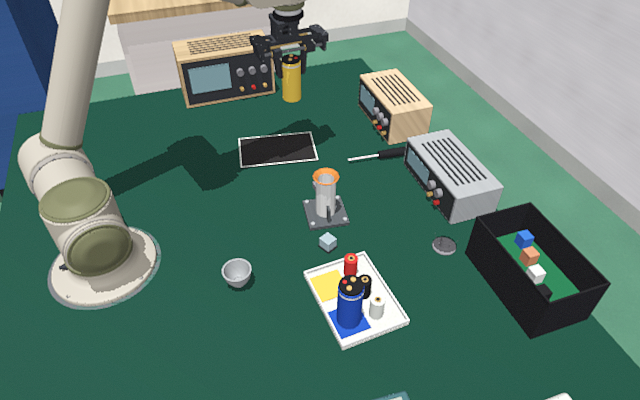

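View pics/t1.png

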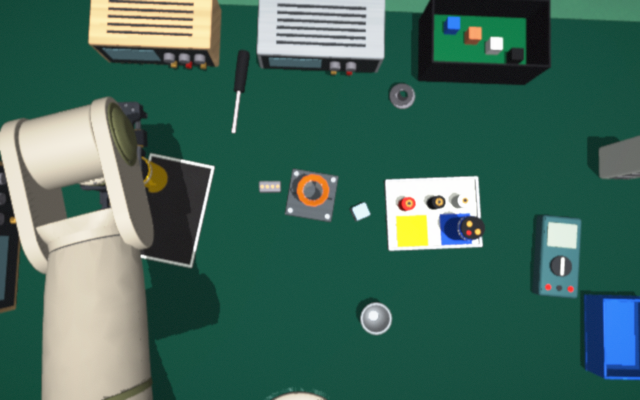

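The side view (291,82) shows the cap held upright, and the top view shows it over the far half of the mat. The yellow pad is exposed now at (412,231). Lower and release.

```bash

python3 -m pendant '[[0,0,-1,0,0,0,0.6],[0,0,-1,0,0,0,0.6],[0,0,-1,0,0,0,0.6],[0,0,-1,0,0,0,0.6],[0,0,-1,0,0,0,0.6],[0,0,-1,0,0,0,0.6],[0,0,-1,0,0,0,0.6],[0,0,-0.7,0,0,0,0.6],[0,0,-0.25,0,0,0,0.6],[0,0,-0.15,0,0,0,0.6],[0,0,0,0,0,0,0.6]]'
python3 - <<'E'
from h import *
s=ctrl.observe(); print(s['wrist_force'],s['ee_pos'])
p=ctrl.capture('top')
hsv=cv2.cvtColor(p['pixels'],cv2.COLOR_RGB2HSV)
m=(hsv[...,0]>22)&(hsv[...,0]<36)&(hsv[...,1]>150)
m[:, :380]=0; m[:,450:]=0
P=cloud(p,m); P=P[P[:,2]<.02]; r=cv2.minAreaRect(P[:,:2].astype(np.float32)*1000)
print(P.mean(0),r)
E
```

```text
time: 13.4
ee_pos: [0.5363, 0.2825, 0.0855]
ee_rot: [0.0, 0.68, 0.733, 0.0]
wrist_force: [-0.1, 0.5, -3.0]
width: 0.558
[-0.14743553  0.46277893 -3.03594094] [0.53628528 0.28249015 0.0854998 ]
[ 0.45839419 -0.22741838  0.01036122] ((458.4268493652344, -227.30368041992188), (63.31216812133789, 65.04759979248047), 5.018869400024414)
```

```bash

python3 -m pendant '[[0,0,-0.13,0,0,0,0.6],[0,0,0,0,0,0,0.6]]'
python3 -m pendant '[[0,0,-0.07,0,0,0,0.15],[0,0,0,0,0,0,0.15],[0,0,0,0,0,0,0.15],[0,0,1,0,0,0,0.15],[0,0,1,0,0,0,0.15],[0,0,1,0,0,0,0.15],[0,0,1,0,0,0,0.15],[0,0,1,0,0,0,0.15],[0,0,1,0,0,0,0.15],[-0.11,-0.97,1,0,0,0,0.15],[-0.11,-0.97,1,0,0,0,0.15],[-0.11,-0.97,0,0,0,0,0.15]]'
```

```text
time: 13.7
ee_pos: [0.536, 0.2825, 0.0825]
ee_rot: [-0.0, 0.68, 0.733, -0.0]
wrist_force: [-0.3, 0.2, -3.1]
width: 0.561
time: 15.2
ee_pos: [0.5298, 0.2226, 0.2428]
ee_rot: [0.001, 0.68, 0.733, 0.001]
wrist_force: [-0.5, -0.5, -1.0]
width: 0.849
```

```bash

python3 -m pendant '[[-0.113,-0.967,0,0,0,0,0.15],[-0.113,-0.967,0,0,0,0,0.15],[-0.113,-0.967,0,0,0,0,0.15],[-0.113,-0.967,0,0,0,0,0.15],[-0.113,-0.967,0,0,0,0,0.15],[-0.113,-0.967,0,0,0,0,0.15],[-0.113,-0.967,0,0,0,0,0.15],[-0.113,-0.967,0,0,0,0,0.15],[-0.113,-0.967,0,0,0,0,0.15],[-0.113,-0.967,0,0,0,0,0.15],[-0.113,-0.967,0,0,0,0,0.15],[-0.113,-0.967,0,0,0,0,0.15]]'
python3 -m pendant '[[-0.113,-0.967,0,0,0,0,0.15],[-0.113,-0.967,0,0,0,0,0.15],[-0.113,-0.967,0,0,0,0,0.15],[-0.113,-0.967,0,0,0,0,0.15],[-0.113,-0.967,0,0,0,0,0.15],[-0.113,-0.967,0,0,0,0,0.15],[-0.113,-0.967,0,0,0,0,0.15],[-0.113,-0.967,0,0,0,0,0.15],[-0.113,-0.967,0,0,0,0,0.15],[-0.113,-0.967,0,0,0,0,0.15],[-0.113,-0.967,0,0,0,0,0.15],[-0.113,-0.967,0,0,0,0,0.15]]'
python3 - <<'E'
from h import *
s=ctrl.observe(); print(s['ee_pos'])
p=ctrl.capture('top'); save(p,'t2'); P=cloud(p,p['z_map']>0)
for n,c,lo,hi in [('yel',(.536,.2825),.112,.125)]:
    k=(np.hypot(*(P[:,:2]-c).T)<.045)&(P[:,2]>lo)&(P[:,2]<hi)
    print(n,k.sum(),P[k].mean(0))
s=ctrl.observe(); p=ctrl.capture('wrist'); save(p,'w2'); P=cloud(p,p['z_map']>0,s)
k=(np.hypot(*(P[:,:2]-(.466,-.319)).T)<.045)&(P[:,2]>.118)&(P[:,2]<.135)
print('blue',k.sum(),P[k].mean(0),cv2.minEnclosingCircle(P[k][:,:2].astype(np.float32)))
E
```

```text
time: 16.7
ee_pos: [0.5021, -0.009, 0.2412]
ee_rot: [0.0, 0.68, 0.733, -0.0]
wrist_force: [0.9, 0.3, -0.5]
width: 0.85
time: 18.2
ee_pos: [0.4751, -0.2412, 0.2411]
ee_rot: [-0.0, 0.68, 0.733, -0.0]
wrist_force: [-0.4, -1.2, 0.1]
width: 0.849
[ 0.47510659 -0.24117388  0.24111729]
yel 499 [0.53666449 0.27918158 0.11952179]
blue 1523 [ 0.46544403 -0.31994658  0.12529669] ((0.46545764803886414, -0.3218258321285248), 0.02423858642578125)
```

View pics/t2.png

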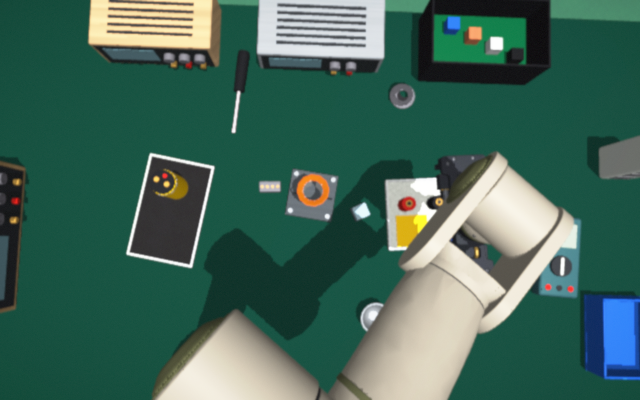

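View pics/w2.png

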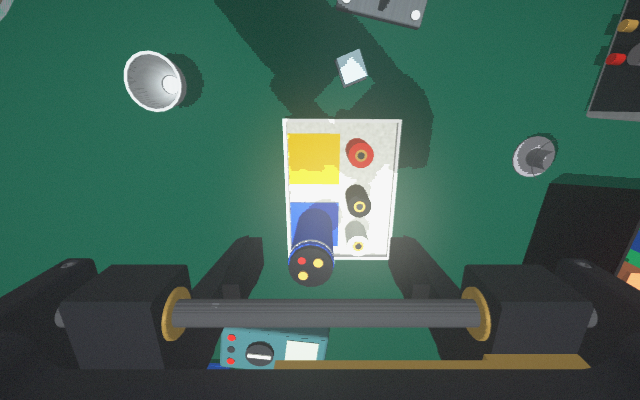

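The yellow cap stands upright on the mat at (0.537,0.280). The wrist view gives blue at (0.466,-0.320). Going for it.

```bash

python3 -m pendant '[[-0.114,-0.985,0,0,0,0,0.15],[-0.114,-0.985,0,0,0,0,0.15],[-0.114,-0.985,0,0,0,0,0.15],[-0.114,-0.985,0,0,0,0,0.15],[0,0,-1,0,0,0,0.15],[0,0,-1,0,0,0,0.15],[0,0,-1,0,0,0,0.15],[0,0,-1,0,0,0,0.15],[0,0,-1,0,0,0,0.15],[0,0,-1,0,0,0,0.15],[0,0,-1,0,0,0,0.15],[0,0,-0.65,0,0,0,0.15]]'
python3 -m pendant '[[0,0,0,0,0,0,0.15],[0,0,0,0,0,0,0.6],[0,0,0,0,0,0,0.6],[0,0,0,0,0,0,0.6],[0,0,0,0,0,0,0.6]]'
```

```text
time: 19.8
ee_pos: [0.4659, -0.3193, 0.0872]
ee_rot: [-0.0, 0.68, 0.733, 0.0]
wrist_force: [-1.7, -0.2, 0.2]
width: 0.851
time: 20.42
ee_pos: [0.4662, -0.3188, 0.0886]
ee_rot: [0.0, 0.68, 0.733, -0.0]
wrist_force: [-0.7, 0.7, 4.1]
width: 0.559
```

```bash

python3 -m pendant '[[0,0,0.5,0,0,0,0.6],[0,0,1,0,0,0,0.6],[0,0,1,0,0,0,0.6],[0,0,1,0,0,0,0.6],[0,0,1,0,0,0,0.6],[0,0,1,0,0,0,0.6],[-0.038,0.966,1,0,0,0,0.6],[-0.038,0.966,1,0,0,0,0.6],[-0.038,0.966,0.5,0,0,0,0.6],[-0.038,0.966,0,0,0,0,0.6],[-0.038,0.966,0,0,0,0,0.6],[-0.038,0.966,0,0,0,0,0.6]]'
python3 -m pendant '[[-0.038,0.966,0,0,0,0,0.6],[-0.038,0.966,0,0,0,0,0.6],[-0.038,0.966,0,0,0,0,0.6],[-0.038,0.966,0,0,0,0,0.6],[-0.038,0.966,0,0,0,0,0.6],[-0.038,0.966,0,0,0,0,0.6],[-0.038,0.966,0,0,0,0,0.6],[-0.038,0.966,0,0,0,0,0.6],[-0.038,0.966,0,0,0,0,0.6],[-0.038,0.966,0,0,0,0,0.6],[-0.038,0.966,0,0,0,0,0.6],[-0.038,0.966,0,0,0,0,0.6]]'
python3 -m pendant '[[-0.038,0.966,0,0,0,0,0.6],[-0.038,0.966,0,0,0,0,0.6],[-0.038,0.966,0,0,0,0,0.6],[-0.038,0.966,0,0,0,0,0.6],[-0.038,0.966,0,0,0,0,0.6],[-0.038,0.966,0,0,0,0,0.6],[-0.038,0.966,0,0,0,0,0.6],[-0.038,0.966,0,0,0,0,0.6],[-0.038,0.966,0,0,0,0,0.6],[-0.038,0.966,0,0,0,0,0.6],[-0.038,0.966,0,0,0,0,0.6],[-0.038,0.966,0,0,0,0,0.6]]'
python3 -m pendant '[[-0.038,0.966,0,0,0,0,0.6],[-0.038,0.966,0,0,0,0,0.6],[0,0,0,0,0,0,0.6]]'
python3 - <<'E'
from h import *
p=ctrl.capture('side'); save(p,'s2')
p=ctrl.capture('top')
hsv=cv2.cvtColor(p['pixels'],cv2.COLOR_RGB2HSV)
for n,lo,hi,a,b in [('yel',22,36,380,450),('blue',105,125,430,486)]:
    m=(hsv[...,0]>lo)&(hsv[...,0]<hi)&(hsv[...,1]>150)
    m[:,:a]=0; m[:,b:]=0; m[:170]=0; m[260:]=0
    P=cloud(p,m); P=P[P[:,2]<.02]; print(n,P.mean(0),cv2.minAreaRect(P[:,:2].astype(np.float32)*1000))
P=cloud(p,p['z_map']>0)
for n,c in [('red',(.515,-.2095)),('blk',(.52,-.2715)),('whi',(.5243,-.326))]:
    k=(np.hypot(*(P[:,:2]-c).T)<.03)&(P[:,2]>.05)&(P[:,2]<.066); print(n,P[k].mean(0))
E
```

```text
time: 21.92
ee_pos: [0.4613, -0.2013, 0.2475]
ee_rot: [-0.001, 0.68, 0.733, -0.0]
wrist_force: [0.0, 0.9, -3.6]
width: 0.559
time: 23.42
ee_pos: [0.4523, 0.0304, 0.2482]
ee_rot: [0.0, 0.68, 0.733, 0.0]
wrist_force: [-0.8, 0.0, -2.8]
width: 0.561
time: 24.92
ee_pos: [0.4429, 0.2621, 0.2481]
ee_rot: [-0.0, 0.68, 0.733, -0.0]
wrist_force: [-0.6, 0.7, -3.2]
width: 0.555
time: 25.3
ee_pos: [0.4416, 0.3008, 0.248]
ee_rot: [-0.0, 0.679, 0.734, -0.0]
wrist_force: [0.3, -0.7, -3.1]
width: 0.563
yel [ 0.45843845 -0.22743683  0.01022794] ((458.5215759277344, -227.39984130859375), (62.84754943847656, 64.65115356445312), 3.7258670330047607)
blue [ 0.46519455 -0.3222227   0.0103286 ] ((464.99462890625, -321.8889465332031), (63.19222640991211, 65.41082000732422), 3.821746349334717)
red [ 0.51457735 -0.2092129   0.05816004]
blk [ 0.51963311 -0.27122193  0.05803651]
whi [ 0.52413362 -0.32510026  0.05777086]
```

View pics/s2.png

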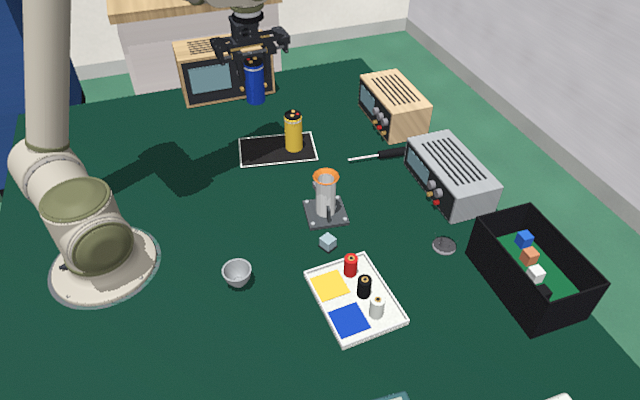

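The pads are clear: yellow centre (0.4585,-0.2275), blue (0.465,-0.322). Lower blue beside yellow.

```bash

python3 -m pendant '[[0,0,-1,0,0,0,0.6],[0,0,-1,0,0,0,0.6],[0,0,-1,0,0,0,0.6],[0,0,-1,0,0,0,0.6],[0,0,-1,0,0,0,0.6],[0,0,-1,0,0,0,0.6],[0,0,-1,0,0,0,0.6],[0,0,-0.7,0,0,0,0.6],[0,0,-0.25,0,0,0,0.6],[0,0,-0.2,0,0,0,0.6],[0,0,0,0,0,0,0.6]]'
python3 -m pendant '[[0,0,-0.07,0,0,0,0.6],[0,0,0,0,0,0,0.6]]'
```

```text
time: 26.78
ee_pos: [0.4419, 0.2996, 0.0854]
ee_rot: [0.0, 0.68, 0.733, 0.0]
wrist_force: [1.4, 0.6, -1.5]
width: 0.561
time: 27.02
ee_pos: [0.4419, 0.2996, 0.0839]
ee_rot: [0.0, 0.68, 0.733, 0.0]
wrist_force: [0.3, 0.3, -2.9]
width: 0.559
```

```bash

python3 -m pendant '[[0,0,-0.05,0,0,0,0.15],[0,0,0,0,0,0,0.15],[0,0,0,0,0,0,0.15],[0,0,1,0,0,0,0.15],[0,0,1,0,0,0,0.15],[0,0,1,0,0,0,0.15],[0,0,1,0,0,0,0.15],[0,0,1,0,0,0,0.15],[0,0,1,0,0,0,0.15],[0.14,-0.97,1,0,0,0,0.3],[0.14,-0.97,0,0,0,0,0.3],[0.14,-0.97,0,0,0,0,0.3]]'
python3 -m pendant '[[0.14,-0.97,0,0,0,0,0.3],[0.14,-0.97,0,0,0,0,0.3],[0.14,-0.97,0,0,0,0,0.3],[0.14,-0.97,0,0,0,0,0.3],[0.14,-0.97,0,0,0,0,0.3],[0.14,-0.97,0,0,0,0,0.3],[0.14,-0.97,0,0,0,0,0.3],[0.14,-0.97,0,0,0,0,0.3],[0.14,-0.97,0,0,0,0,0.3],[0.14,-0.97,0,0,0,0,0.3],[0.14,-0.97,0,0,0,0,0.3],[0.14,-0.97,0,0,0,0,0.3]]'
python3 -m pendant '[[0.14,-0.97,0,0,0,0,0.3],[0.14,-0.97,0,0,0,0,0.3],[0.14,-0.97,0,0,0,0,0.3],[0.14,-0.97,0,0,0,0,0.3],[0.14,-0.97,0,0,0,0,0.3],[0.14,-0.97,0,0,0,0,0.3],[0.14,-0.97,0,0,0,0,0.3],[0.14,-0.97,0,0,0,0,0.3]]'
python3 - <<'E'
from h import *
p=ctrl.capture('top'); save(p,'t3'); P=cloud(p,p['z_map']>0)
for n,c in [('yel',(.536,.2825)),('blue',(.442,.2996)),('mag',(.5296,-.0095))]:
    k=(np.hypot(*(P[:,:2]-c).T)<.045)&(P[:,2]>.112)&(P[:,2]<.132)
    print(n,k.sum(),P[k].mean(0))
s=ctrl.observe(); print(s['ee_pos']); p=ctrl.capture('wrist'); save(p,'w3'); P=cloud(p,p['z_map']>0,s)
for n,c in [('red',(.515,-.2095)),('blk',(.52,-.2715)),('whi',(.5243,-.326))]:
    k=(np.hypot(*(P[:,:2]-c).T)<.03)&(P[:,2]>.054)&(P[:,2]<.066); print(n,k.sum(),P[k].mean(0),cv2.minEnclosingCircle(P[k][:,:2].astype(np.float32)))
k=(np.hypot(*(P[:,:2]-(.5296,-.0095)).T)<.045)&(P[:,2]>.118)&(P[:,2]<.135)
if k.sum()>20: print('mag',k.sum(),P[k].mean(0),cv2.minEnclosingCircle(P[k][:,:2].astype(np.float32)))
E
```

```text
time: 28.52
ee_pos: [0.4503, 0.2408, 0.2231]
ee_rot: [0.0, 0.68, 0.733, 0.0]
wrist_force: [-0.1, 0.5, 0.1]
width: 0.704
time: 30.02
ee_pos: [0.4839, 0.0079, 0.2229]
ee_rot: [0.0, 0.68, 0.733, 0.0]
wrist_force: [-0.2, -0.3, 1.4]
width: 0.702
time: 31.02
ee_pos: [0.5064, -0.148, 0.2227]
ee_rot: [0.0, 0.68, 0.733, 0.0]
wrist_force: [0.4, 0.5, 0.6]
width: 0.702
yel 501 [0.53683641 0.27917911 0.11955481]
blue 509 [0.44251638 0.29602102 0.11950061]
mag 488 [ 0.53050187 -0.00967027  0.12348824]
[ 0.50674809 -0.14990024  0.22261083]
red 466 [ 0.51380539 -0.211101    0.0585391 ] ((0.5138475894927979, -0.21197983622550964), 0.014989767223596573)
blk 405 [ 0.51881796 -0.27300446  0.05849564] ((0.519102931022644, -0.2742801606655121), 0.015238918364048004)
whi 0 [nan nan nan] ((0.0, 0.0), 0.0)
mag 2756 [ 0.52987887 -0.01617279  0.12359744] ((0.5284788608551025, -0.011731227859854698), 0.0312756709754467)<stdin>:8: RuntimeWarning: Mean of empty slice.
  ret = um.true_divide(
```

View pics/t3.png

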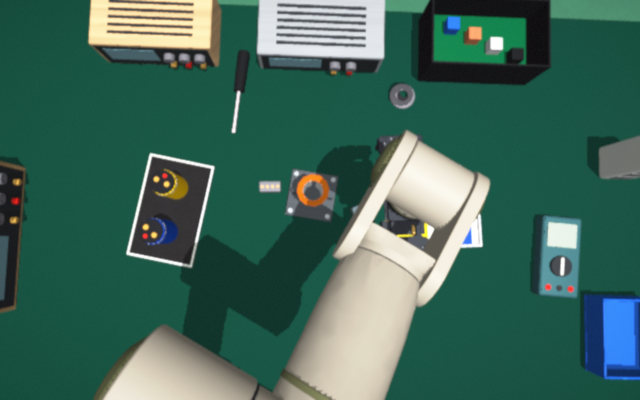

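View pics/w3.png

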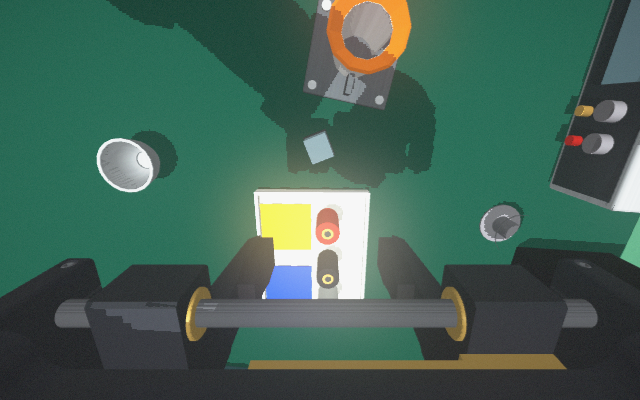

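Both caps stand on the mat at (0.537,0.279) and (0.4425,0.296). Top and wrist cameras agree on red to within about 2 mm. Now grip red near its top.

```bash

python3 -m pendant '[[0.127,-1,0,0,0,0,0.3],[0.127,-1,0,0,0,0,0.3],[0.127,-1,0,0,0,0,0.3],[0,0,-1,0,0,0,0.3],[0,0,-1,0,0,0,0.3],[0,0,-1,0,0,0,0.3],[0,0,-1,0,0,0,0.3],[0,0,-1,0,0,0,0.3],[0,0,-1,0,0,0,0.3],[0,0,-1,0,0,0,0.3],[0,0,-1,0,0,0,0.3],[0,0,-0.75,0,0,0,0.3]]' 20
python3 -m pendant '[[0,0,0,0,0,0,0.3],[0,0,0,0,0,0,0.8],[0,0,0,0,0,0,0.8],[0,0,0,0,0,0,0.8],[0,0,0,0,0,0,0.8],[0,0,0,0,0,0,0.8],[0,0,0,0,0,0,0.8]]'
```

```text
time: 32.62
ee_pos: [0.5139, -0.2074, 0.0468]
ee_rot: [-0.0, 0.68, 0.733, -0.0]
wrist_force: [0.2, -0.0, 0.1]
width: 0.701
time: 33.5
ee_pos: [0.514, -0.2067, 0.0481]
ee_rot: [0.0, 0.68, 0.733, 0.0]
wrist_force: [-1.1, 0.3, 5.2]
width: 0.328
```

```bash

python3 -m pendant '[[0,0,1,0,0,0,0.8],[0,0,1,0,0,0,0.8],[0,0,1,0,0,0,0.8],[0,0,1,0,0,0,0.8],[0.075,1,1,0,0,0,0.8],[0.075,1,1,0,0,0,0.8],[0.075,1,1,0,0,0,0.8],[0.075,1,0.6,0,0,0,0.8],[0.075,1,0,0,0,0,0.8],[0.075,1,0,0,0,0,0.8],[0.075,1,0,0,0,0,0.8],[0.075,1,0,0,0,0,0.8]]'
python3 -m pendant '[[0.075,1,0,0,0,0,0.8],[0.075,1,0,0,0,0,0.8],[0,0,0,0,0,0,0.8]]'
python3 - <<'E'
from h import *
print(ctrl.observe()['ee_pos'])
p=ctrl.capture('side'); save(p,'s3'); 
cv2.imwrite('pics/s3c.png',cv2.resize(p['pixels'][90:240,240:440,::-1],None,fx=4,fy=4,interpolation=cv2.INTER_CUBIC))
p=ctrl.capture('top'); save(p,'t4')
s=ctrl.observe();p=ctrl.capture('wrist'); save(p,'w4')
E
```

```text
time: 35.0
ee_pos: [0.5258, -0.0453, 0.1992]
ee_rot: [-0.0, 0.68, 0.733, -0.0]
wrist_force: [-0.7, 0.0, -0.5]
width: 0.331
time: 35.38
ee_pos: [0.5287, -0.0052, 0.1994]
ee_rot: [-0.0, 0.679, 0.734, -0.0]
wrist_force: [-0.2, -0.2, -0.1]
width: 0.335
[ 0.52868744 -0.0052458   0.19936917]
```

View pics/s3c.png

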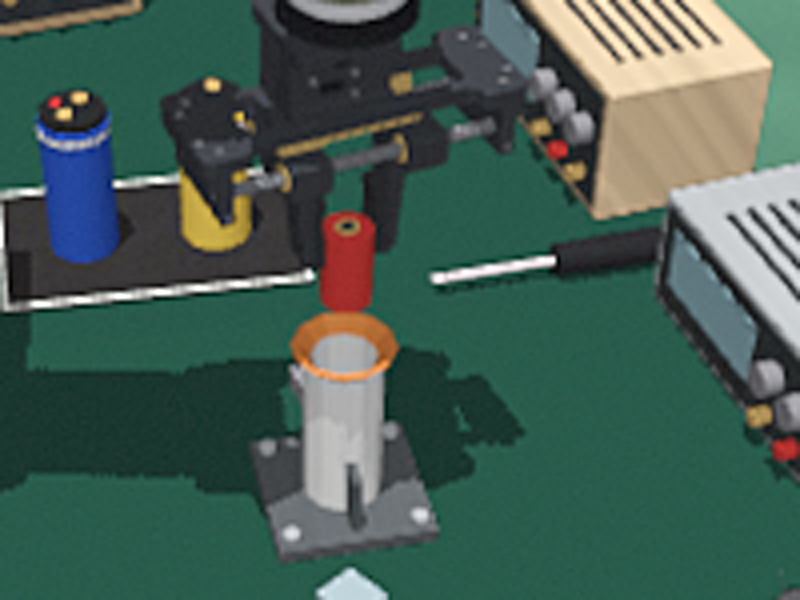

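View pics/w4.png

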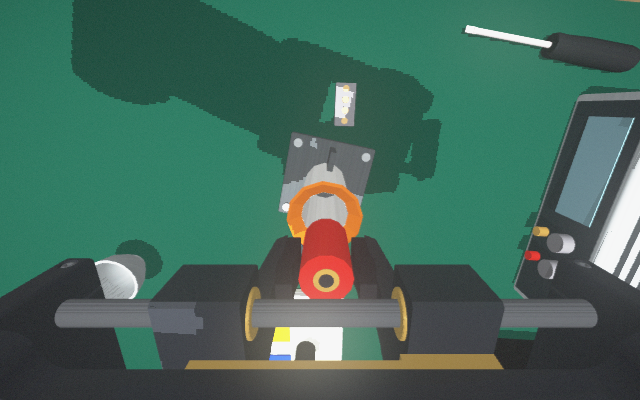

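Red is held upright over the funnel (side view). I'll check its offset from the funnel in the same pictures.

```bash
python3 - <<'E'
from h import *
from scipy.optimize import least_squares
def fitc(Q,r):
    f=least_squares(lambda c:np.hypot(Q[:,0]-c[0],Q[:,1]-c[1])-r,Q[:,:2].mean(0)+np.array([0,0.0]),loss='soft_l1',f_scale=.001); return f.x
for n in ['side','wrist']:
    s=ctrl.observe(); p=ctrl.capture(n); hsv=cv2.cvtColor(p['pixels'],cv2.COLOR_RGB2HSV)
    C=c2w(p,[0,0,0],s)
    red=((hsv[...,0]<4)|(hsv[...,0]>174))&(hsv[...,1]>150)&(hsv[...,2]>60)
    ora=(hsv[...,0]>6)&(hsv[...,0]<16)&(hsv[...,1]>170)
    P=cloud(p,red,s); P=P[(np.hypot(*(P[:,:2]-(.53,-.01)).T)<.05)&(P[:,2]>.14)]
    T=P[P[:,2]>np.percentile(P[:,2],99)-.004]; L=P[(P[:,2]<T[:,2].mean()-.006)]
    d=L[:,:2].mean(0)-C[:2]; d/=np.linalg.norm(d)
    f=least_squares(lambda c:np.hypot(L[:,0]-c[0],L[:,1]-c[1])-.015,L[:,:2].mean(0)+d*.012,loss='soft_l1',f_scale=.001).x
    O=cloud(p,ora,s); O=O[(np.hypot(*(O[:,:2]-(.53,-.01)).T)<.05)&(O[:,2]>.11)&(O[:,2]<.14)]
    R=O[O[:,2]>.124]
    print(n,'red',len(L),f,P[:,2].min(),P[:,2].max(),'rim',len(R),cv2.minEnclosingCircle(R[:,:2].astype(np.float32)),R[:,2].max())
E
```

```text
side red 177 [ 0.52955446 -0.01297049] 0.16032555189971243 0.21843713804618126 rim 38 ((0.5272034406661987, -0.014162382110953331), 0.029875993728637695) 0.12846966349224864
wrist red 1295 [ 0.52986968 -0.01293129] 0.161253044838838 0.21195438171409822 rim 897 ((0.5290018916130066, -0.011627307161688805), 0.030839016661047935) 0.12922374193301056
```

The offset is about 1 mm in x, well inside the 4 mm bore play. Lower gently and watch the force.

```bash

python3 -m pendant '[[-0.05,0,-0.8,0,0,0,0.8],[0,0,-0.8,0,0,0,0.8],[0,0,-0.4,0,0,0,0.8],[0,0,-0.35,0,0,0,0.8],[0,0,-0.35,0,0,0,0.8],[0,0,0,0,0,0,0.8]]'
python3 -c "
from h import *
s=ctrl.observe(); print(s['ee_pos'],s['wrist_force'])"
```

```text
time: 36.38
ee_pos: [0.5277, -0.0066, 0.1455]
ee_rot: [-0.0, 0.68, 0.733, -0.0]
wrist_force: [-0.8, 0.3, -0.1]
width: 0.332
[ 0.5277486  -0.00663872  0.1454514 ] [-0.75319182  0.2695825  -0.12654346]
```

No contact and in the bore. Release, with the fingers opening only a little, then rise.

```bash

python3 -m pendant '[[0,0,0,0,0,0,0.45],[0,0,0,0,0,0,0.45],[0,0,0,0,0,0,0.45],[0,0,1,0,0,0,0.3],[0,0,1,0,0,0,0.3],[0,0,1,0,0,0,0.3]]'
python3 - <<'E'
from h import *
print(ctrl.observe()['ee_pos'])
p=ctrl.capture('side'); save(p,'s4'); 
cv2.imwrite('pics/s4c.png',cv2.resize(p['pixels'][90:240,240:440,::-1],None,fx=4,fy=4,interpolation=cv2.INTER_CUBIC))
s=ctrl.observe();p=ctrl.capture('wrist'); save(p,'w5')
P=cloud(p,p['z_map']>0,s)
k=(np.hypot(*(P[:,:2]-(.529,-.011)).T)<.012); print(np.percentile(P[k][:,2],[5,25,50,75,95]))
E
```

```text
time: 37.12
ee_pos: [0.5278, -0.0066, 0.2065]
ee_rot: [0.0, 0.68, 0.733, 0.0]
wrist_force: [0.1, -0.2, -0.8]
width: 0.701
[ 0.52779631 -0.00659799  0.20648308]
[0.06176418 0.06238304 0.06300852 0.06348801 0.06427696]
```

View pics/s4c.png

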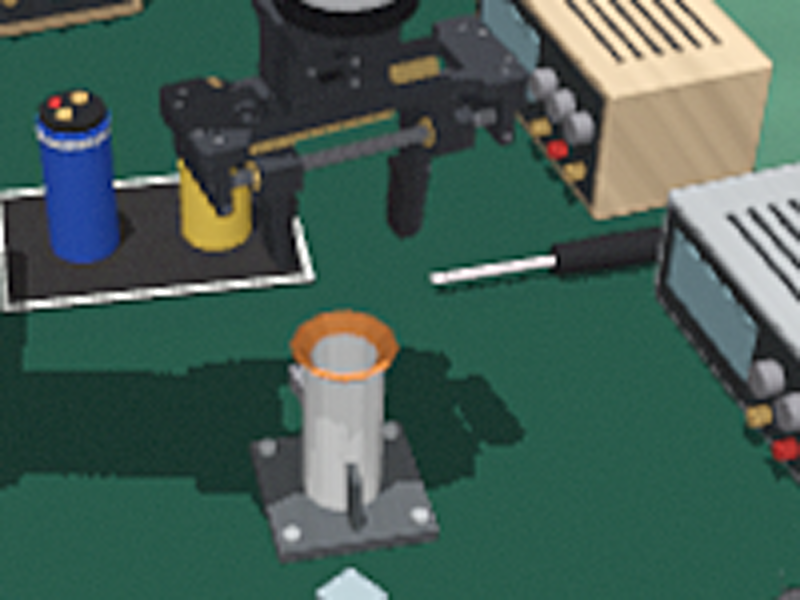

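View pics/w5.png

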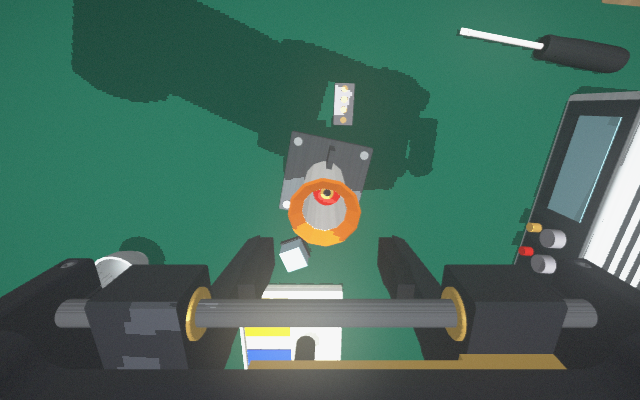

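The wrist view (326,195) shows red inside the tube with its top at 0.0625 (expected 0.062), so it's seated. Next is white.

```bash

python3 -m pendant '[[-0.011,-0.945,0,0,0,0,0.3],[-0.011,-0.945,0,0,0,0,0.3],[-0.011,-0.945,0,0,0,0,0.3],[-0.011,-0.945,0,0,0,0,0.3],[-0.011,-0.945,0,0,0,0,0.3],[-0.011,-0.945,0,0,0,0,0.3],[-0.011,-0.945,0,0,0,0,0.3],[-0.011,-0.945,0,0,0,0,0.3],[-0.011,-0.945,0,0,0,0,0.3],[-0.011,-0.945,0,0,0,0,0.3],[-0.011,-0.945,0,0,0,0,0.3],[-0.011,-0.945,0,0,0,0,0.3]]'
python3 -m pendant '[[-0.011,-0.945,0,0,0,0,0.3],[0,0,0,0,0,0,0.3]]'
python3 - <<'E'
from h import *
s=ctrl.observe(); print(s['ee_pos']); p=ctrl.capture('wrist'); save(p,'w6'); P=cloud(p,p['z_map']>0,s)
for n,c in [('blk',(.52,-.2715)),('whi',(.5243,-.326))]:
    k=(np.hypot(*(P[:,:2]-c).T)<.028)&(P[:,2]>.054)&(P[:,2]<.066)
    if k.sum()>9: print(n,k.sum(),P[k].mean(0),cv2.minEnclosingCircle(P[k][:,:2].astype(np.float32)))
E
```

```text
time: 38.72
ee_pos: [0.5252, -0.2347, 0.2057]
ee_rot: [-0.0, 0.68, 0.733, -0.0]
wrist_force: [0.4, 0.6, -0.0]
width: 0.7
time: 38.98
ee_pos: [0.5249, -0.2537, 0.2055]
ee_rot: [-0.0, 0.68, 0.733, 0.0]
wrist_force: [-0.0, 0.6, -0.2]
width: 0.698
[ 0.52487884 -0.25365358  0.20550172]
blk 566 [ 0.5188932  -0.27370481  0.05860793] ((0.5189629197120667, -0.27456924319267273), 0.015089339576661587)
whi 493 [ 0.52350841 -0.32729495  0.05849376] ((0.5235502123832703, -0.32867667078971863), 0.015113324858248234)
```

View pics/w6.png

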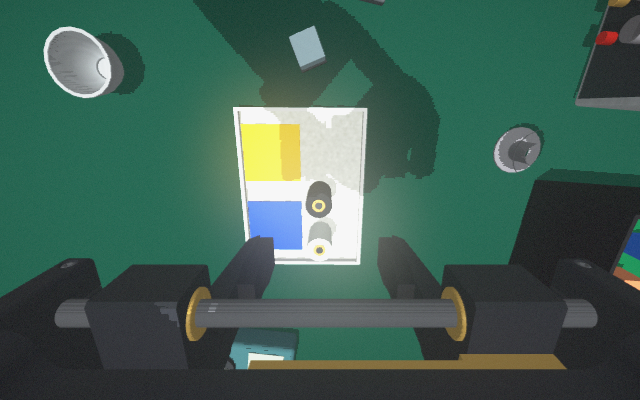

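```bash

python3 -m pendant '[[-0.014,-0.95,0,0,0,0,0.3],[-0.014,-0.95,0,0,0,0,0.3],[-0.014,-0.95,0,0,0,0,0.3],[-0.014,-0.95,0,0,0,0,0.3],[0,0,-1,0,0,0,0.3],[0,0,-1,0,0,0,0.3],[0,0,-1,0,0,0,0.3],[0,0,-1,0,0,0,0.3],[0,0,-1,0,0,0,0.3],[0,0,-1,0,0,0,0.3],[0,0,-1,0,0,0,0.3],[0,0,-0.85,0,0,0,0.3]]'
python3 -m pendant '[[0,0,0,0,0,0,0.3],[0,0,0,0,0,0,0.8],[0,0,0,0,0,0,0.8],[0,0,0,0,0,0,0.8],[0,0,0,0,0,0,0.8],[0,0,0,0,0,0,0.8],[0,0,0,0,0,0,0.8]]'
```

```text
time: 40.52
ee_pos: [0.5238, -0.329, 0.0478]
ee_rot: [-0.0, 0.68, 0.733, -0.0]
wrist_force: [0.0, 0.9, 0.3]
width: 0.7
time: 41.4
ee_pos: [0.524, -0.3284, 0.0491]
ee_rot: [0.0, 0.68, 0.733, -0.0]
wrist_force: [-0.3, -0.1, 3.2]
width: 0.33
```

```bash

python3 -m pendant '[[0,0,1,0,0,0,0.8],[0,0,1,0,0,0,0.8],[0,0,1,0,0,0,0.8],[0,0,1,0,0,0,0.8],[0,0,1,0,0,0,0.8],[0.016,0.99,1,0,0,0,0.8],[0.016,0.99,1,0,0,0,0.8],[0.016,0.99,0.6,0,0,0,0.8],[0.016,0.99,0,0,0,0,0.8],[0.016,0.99,0,0,0,0,0.8],[0.016,0.99,0,0,0,0,0.8],[0.016,0.99,0,0,0,0,0.8]]'
python3 -m pendant '[[0.016,0.99,0,0,0,0,0.8],[0.016,0.99,0,0,0,0,0.8],[0.016,0.99,0,0,0,0,0.8],[0.016,0.99,0,0,0,0,0.8],[0.016,0.99,0,0,0,0,0.8],[0.016,0.99,0,0,0,0,0.8],[0.016,0.99,0,0,0,0,0.8],[0.016,0.99,0,0,0,0,0.8],[0.016,0.99,0,0,0,0,0.8],[0,0,0,0,0,0,0.8]]'
python3 - <<'E'
from h import *
print(ctrl.observe()['ee_pos'])
p=ctrl.capture('side'); save(p,'s5'); 
cv2.imwrite('pics/s5c.png',cv2.resize(p['pixels'][90:240,240:440,::-1],None,fx=4,fy=4,interpolation=cv2.INTER_CUBIC))
s=ctrl.observe();p=ctrl.capture('wrist'); save(p,'w7')
for x in ctrl.regions_of(p,'spacer_white')[:2]:
    P=cloud(p,x['pixels'],s); P=P[P[:,2]>.205]; print(x['p'],len(P),P.mean(0),cv2.minEnclosingCircle(P[:,:2].astype(np.float32)))
hsv=cv2.cvtColor(p['pixels'],cv2.COLOR_RGB2HSV);ora=(hsv[...,0]>6)&(hsv[...,0]<16)&(hsv[...,1]>170)
O=cloud(p,ora,s); O=O[(np.hypot(*(O[:,:2]-(.53,-.01)).T)<.05)&(O[:,2]>.124)&(O[:,2]<.14)]
print(cv2.minEnclosingCircle(O[:,:2].astype(np.float32)))
E
```

```text
time: 42.9
ee_pos: [0.526, -0.1884, 0.2004]
ee_rot: [-0.0, 0.68, 0.733, -0.0]
wrist_force: [-0.8, 0.6, -0.7]
width: 0.334
time: 44.15
ee_pos: [0.529, -0.0102, 0.2008]
ee_rot: [0.0, 0.679, 0.734, 0.0]
wrist_force: [-0.2, 0.3, 0.9]
width: 0.331
[ 0.52896142 -0.0101835   0.20078563]
0.96 2301 [ 0.52962376 -0.00933204  0.21018022] ((0.5293907523155212, -0.011007002554833889), 0.015413190238177776)
((0.5286750793457031, -0.011341104283928871), 0.03064357116818428)
```

View pics/s5c.png

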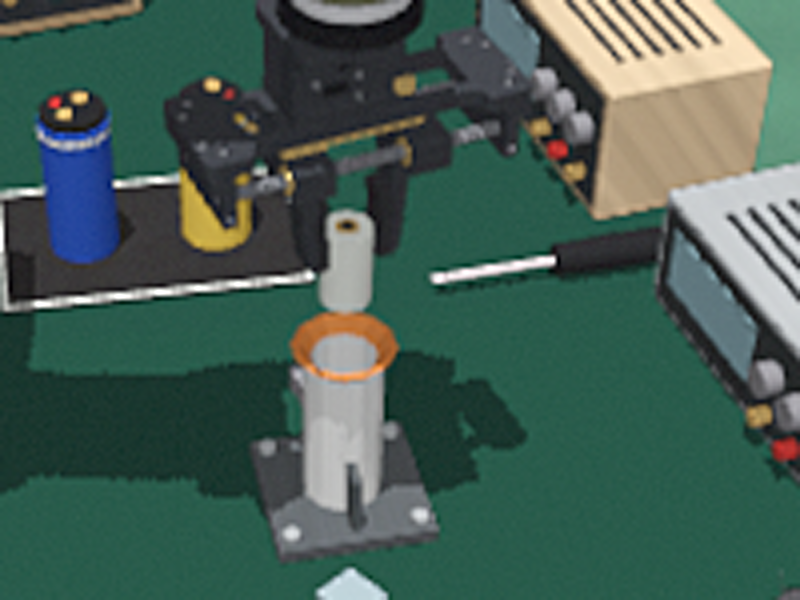

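View pics/w7.png

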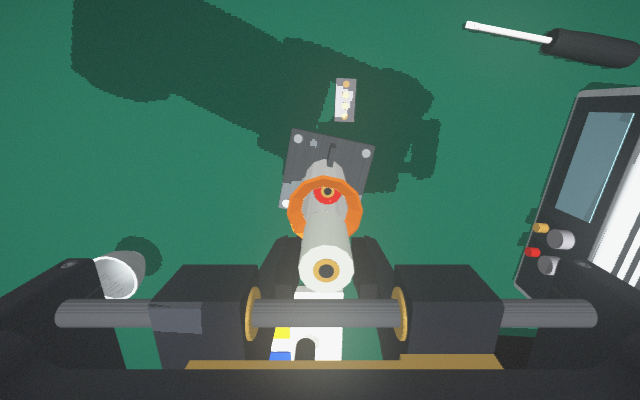

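White is upright and within 1 mm of the funnel axis. Lower and release.

```bash

python3 -m pendant '[[0,0,-0.8,0,0,0,0.8],[0,0,-0.8,0,0,0,0.8],[0,0,-0.4,0,0,0,0.8],[0,0,-0.35,0,0,0,0.8],[0,0,-0.35,0,0,0,0.8],[0,0,0,0,0,0,0.8]]'
python3 -m pendant '[[0,0,0,0,0,0,0.45],[0,0,0,0,0,0,0.45],[0,0,0,0,0,0,0.45],[0,0,1,0,0,0,0.15],[0,0,1,0,0,0,0.15],[0,0,1,0,0,0,0.15]]' 30
python3 - <<'E'
from h import *
print(ctrl.observe()['ee_pos'])
p=ctrl.capture('top'); T=cloud(p,p['z_map']>0)
for n,c in [('yel',(.536,.2825)),('blue',(.442,.2996))]:
    k=(np.hypot(*(T[:,:2]-c).T)<.045)&(T[:,2]>.112)&(T[:,2]<.132)
    print(n,k.sum(),T[k].mean(0))
s=ctrl.observe();p=ctrl.capture('wrist'); save(p,'w8')
P=cloud(p,p['z_map']>0,s)
k=(np.hypot(*(P[:,:2]-(.529,-.011)).T)<.012); print(np.percentile(P[k][:,2],[5,25,50,75,95]))
E
```

```text
time: 45.05
ee_pos: [0.5289, -0.0115, 0.1464]
ee_rot: [-0.0, 0.68, 0.733, -0.0]
wrist_force: [0.7, -0.5, 0.0]
width: 0.333
time: 45.8
ee_pos: [0.5289, -0.0115, 0.2075]
ee_rot: [0.0, 0.68, 0.733, 0.0]
wrist_force: [-0.2, 0.3, -0.1]
width: 0.849
[ 0.528938   -0.01150747  0.20748951]
yel 493 [0.53679573 0.27955134 0.11957774]
blue 509 [0.44245608 0.29630182 0.11963856]
[0.1115819  0.11229779 0.11280521 0.11323959 0.11411649]
```

View pics/w8.png

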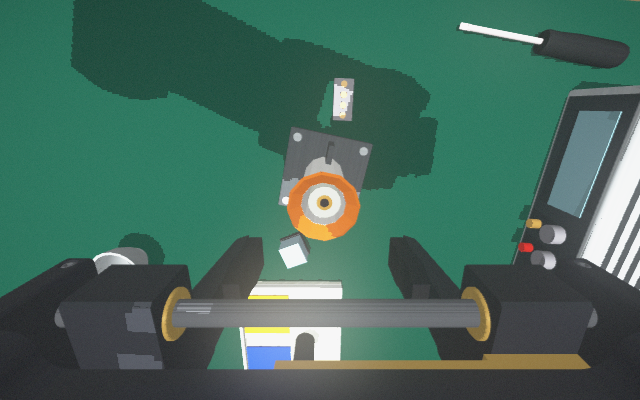

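White's top is at 0.1125 (expected 0.112), so it sits on red, and both caps are still upright on the mat. Now fetch blue.

```bash

python3 -m pendant '[[-0.272,0.972,0,0,0,0,0.15],[-0.272,0.972,0,0,0,0,0.15],[-0.272,0.972,0,0,0,0,0.15],[-0.272,0.972,0,0,0,0,0.15],[-0.272,0.972,0,0,0,0,0.15],[-0.272,0.972,0,0,0,0,0.15],[-0.272,0.972,0,0,0,0,0.15],[-0.272,0.972,0,0,0,0,0.15],[-0.272,0.972,0,0,0,0,0.15],[-0.272,0.972,0,0,0,0,0.15],[-0.272,0.972,0,0,0,0,0.15],[-0.272,0.972,0,0,0,0,0.15]]'
python3 -m pendant '[[-0.272,0.972,0,0,0,0,0.15],[-0.272,0.972,0,0,0,0,0.15],[-0.272,0.972,0,0,0,0,0.15],[-0.272,0.972,0,0,0,0,0.15],[0,0,0,0,0,0,0.15]]'
python3 -c "
from h import *
s=ctrl.observe(); print(s['ee_pos'])"
```

```text
time: 47.4
ee_pos: [0.4629, 0.2232, 0.2067]
ee_rot: [-0.0, 0.68, 0.734, -0.0]
wrist_force: [-0.6, -0.6, -0.1]
width: 0.848
time: 48.02
ee_pos: [0.441, 0.3008, 0.2066]
ee_rot: [-0.0, 0.679, 0.734, -0.0]
wrist_force: [0.3, -0.6, 0.9]
width: 0.85
[0.44100797 0.30080719 0.20657598]
```

```bash

python3 -m pendant '[[0.04,0,-1,0,0,0,0.15],[0,0,-1,0,0,0,0.15],[0,0,-1,0,0,0,0.15],[0,0,-1,0,0,0,0.15],[0,0,-1,0,0,0,0.15],[0,0,-1,0,0,0,0.15],[0,0,-0.25,0,0,0,0.15],[0,0,0,0,0,0,0.6],[0,0,0,0,0,0,0.6],[0,0,0,0,0,0,0.6],[0,0,0,0,0,0,0.6]]' 30
python3 -c "
from h import *
s=ctrl.observe(); print(s['ee_pos'])"
```

```text
time: 49.4
ee_pos: [0.4428, 0.2996, 0.0823]
ee_rot: [0.0, 0.68, 0.733, 0.0]
wrist_force: [-1.4, -0.6, 3.3]
width: 0.562
[0.44283602 0.29960493 0.08228591]
```

```bash

python3 -m pendant '[[0,0,0.5,0,0,0,0.6],[0,0,1,0,0,0,0.6],[0,0,1,0,0,0,0.6],[0,0,1,0,0,0,0.6],[0,0,1,0,0,0,0.6],[0,0,1,0,0,0,0.6],[0.035,-0.971,1,0,0,0,0.6],[0.035,-0.971,1,0,0,0,0.6],[0.035,-0.971,0.5,0,0,0,0.6],[0.035,-0.971,0,0,0,0,0.6],[0.035,-0.971,0,0,0,0,0.6],[0.035,-0.971,0,0,0,0,0.6]]'
python3 -m pendant '[[0.035,-0.971,0,0,0,0,0.6],[0.035,-0.971,0,0,0,0,0.6],[0.035,-0.971,0,0,0,0,0.6],[0.035,-0.971,0,0,0,0,0.6],[0.035,-0.971,0,0,0,0,0.6],[0.035,-0.971,0,0,0,0,0.6],[0.035,-0.971,0,0,0,0,0.6],[0.035,-0.971,0,0,0,0,0.6],[0.035,-0.971,0,0,0,0,0.6],[0.035,-0.971,0,0,0,0,0.6],[0.035,-0.971,0,0,0,0,0.6],[0.035,-0.971,0,0,0,0,0.6]]'
python3 -m pendant '[[0.035,-0.971,0,0,0,0,0.6],[0.035,-0.971,0,0,0,0,0.6],[0.035,-0.971,0,0,0,0,0.6],[0.035,-0.971,0,0,0,0,0.6],[0.035,-0.971,0,0,0,0,0.6],[0.035,-0.971,0,0,0,0,0.6],[0.035,-0.971,0,0,0,0,0.6],[0.035,-0.971,0,0,0,0,0.6],[0.035,-0.971,0,0,0,0,0.6],[0.035,-0.971,0,0,0,0,0.6],[0.035,-0.971,0,0,0,0,0.6],[0.035,-0.971,0,0,0,0,0.6]]'
python3 -m pendant '[[0.035,-0.971,0,0,0,0,0.6],[0.035,-0.971,0,0,0,0,0.6],[0,0,0,0,0,0,0.6]]'
python3 - <<'E'
from h import *
print(ctrl.observe()['ee_pos'])
s=ctrl.observe();p=ctrl.capture('wrist'); save(p,'w9')
p=ctrl.capture('side'); save(p,'s6')
E
```

```text
time: 50.9
ee_pos: [0.4467, 0.1823, 0.2421]
ee_rot: [-0.0, 0.68, 0.733, -0.0]
wrist_force: [-0.5, 0.1, -3.7]
width: 0.559
time: 52.4
ee_pos: [0.4551, -0.0506, 0.2421]
ee_rot: [-0.0, 0.68, 0.733, -0.0]
wrist_force: [-0.2, 0.3, -3.5]
width: 0.561
time: 53.9
ee_pos: [0.4638, -0.2844, 0.2417]
ee_rot: [-0.0, 0.68, 0.733, -0.0]
wrist_force: [-0.6, 0.0, -2.4]
width: 0.558
time: 54.28
ee_pos: [0.4651, -0.3232, 0.2414]
ee_rot: [-0.0, 0.68, 0.733, -0.0]
wrist_force: [0.9, 0.2, -2.9]
width: 0.56
[ 0.46505471 -0.32324129  0.24141417]
```

View pics/w9.png

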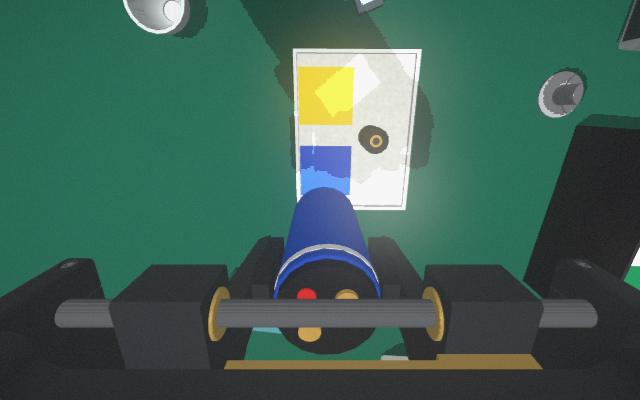

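View pics/s6.png

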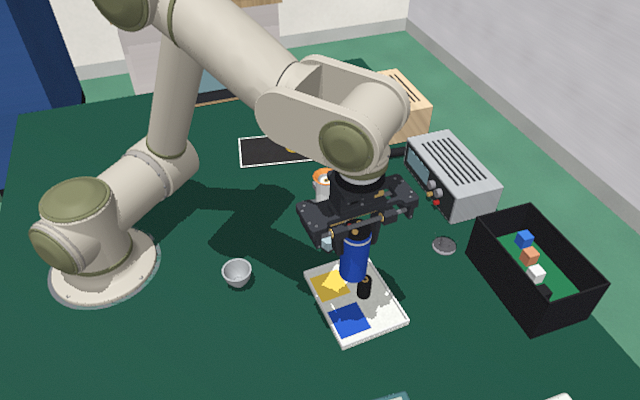

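```bash

python3 -m pendant '[[0,0,-1,0,0,0,0.6],[0,0,-1,0,0,0,0.6],[0,0,-1,0,0,0,0.6],[0,0,-1,0,0,0,0.6],[0,0,-1,0,0,0,0.6],[0,0,-1,0,0,0,0.6],[0,0,-0.8,0,0,0,0.6],[0,0,-0.5,0,0,0,0.6],[0,0,-0.2,0,0,0,0.6],[0,0,0,0,0,0,0.6]]'
python3 -c "
from h import *
s=ctrl.observe(); print(s['ee_pos'],s['wrist_force'])"
```

```text
time: 55.62
ee_pos: [0.4653, -0.3219, 0.092]
ee_rot: [0.0, 0.68, 0.733, -0.0]
wrist_force: [-0.0, -0.3, -3.1]
width: 0.566
[ 0.46528582 -0.3218967   0.09200143] [-0.02697912 -0.27307984 -3.07260056]
```

```bash

python3 -m pendant '[[0,0,-0.13,0,0,0,0.6],[0,0,0,0,0,0,0.6]]'
python3 -m pendant '[[0,0,-0.04,0,0,0,0.6],[0,0,0,0,0,0,0.15],[0,0,0,0,0,0,0.15],[0,0,0,0,0,0,0.15],[0,0,1,0,0,0,0.15],[0,0,1,0,0,0,0.15],[0,0,1,0,0,0,0.15],[0,0,1,0,0,0,0.15],[0,0,1,0,0,0,0.15],[0,0,1,0,0,0,0.15],[0.12,0.97,0.5,0,0,0,0.15],[0.12,0.97,0,0,0,0,0.15]]'
```

```text
time: 55.88
ee_pos: [0.4652, -0.3219, 0.0893]
ee_rot: [0.0, 0.68, 0.733, -0.0]
wrist_force: [-0.1, 0.1, -2.9]
width: 0.558
time: 57.38
ee_pos: [0.4701, -0.2816, 0.2185]
ee_rot: [0.0, 0.68, 0.733, 0.0]
wrist_force: [0.7, 0.1, 0.5]
width: 0.853
```

```bash

python3 -m pendant '[[0.114,0.972,0,0,0,0,0.15],[0.114,0.972,0,0,0,0,0.15],[0.114,0.972,0,0,0,0,0.15],[0.114,0.972,0,0,0,0,0.15],[0.114,0.972,0,0,0,0,0.15],[0.114,0.972,0,0,0,0,0.15],[0.114,0.972,0,0,0,0,0.15],[0.114,0.972,0,0,0,0,0.15],[0.114,0.972,0,0,0,0,0.15],[0.114,0.972,0,0,0,0,0.15],[0.114,0.972,0,0,0,0,0.15],[0.114,0.972,0,0,0,0,0.15]]'
python3 -m pendant '[[0.114,0.972,0,0,0,0,0.15],[0.114,0.972,0,0,0,0,0.15],[0.114,0.972,0,0,0,0,0.15],[0.114,0.972,0,0,0,0,0.15],[0.114,0.972,0,0,0,0,0.15],[0.114,0.972,0,0,0,0,0.15],[0.114,0.972,0,0,0,0,0.15],[0.114,0.972,0,0,0,0,0.15],[0.114,0.972,0,0,0,0,0.15],[0.114,0.972,0,0,0,0,0.15],[0.114,0.972,0,0,0,0,0.15],[0.114,0.972,0,0,0,0,0.15]]'
python3 -m pendant '[[0.114,0.972,0,0,0,0,0.15],[0.114,0.972,0,0,0,0,0.15],[0.114,0.972,0,0,0,0,0.15],[0.114,0.972,0,0,0,0,0.15],[0.114,0.972,0,0,0,0,0.15],[0,0,0,0,0,0,0.15]]'
python3 - <<'E'
from h import *
print(ctrl.observe()['ee_pos'])
p=ctrl.capture('top'); save(p,'t5'); P=cloud(p,p['z_map']>0)
k=(np.hypot(*(P[:,:2]-(.466,-.322)).T)<.045)&(P[:,2]>.118)&(P[:,2]<.135); print('blue',P[k].mean(0))
k=(np.hypot(*(P[:,:2]-(.52,-.2715)).T)<.03)&(P[:,2]>.05)&(P[:,2]<.066); print('blk',P[k].mean(0))
cv2.imwrite('pics/t5c.png',cv2.resize(p['pixels'][165:260,375:495,::-1],None,fx=6,fy=6,interpolation=cv2.INTER_CUBIC))
E
```

```text
time: 58.88
ee_pos: [0.4974, -0.0486, 0.2183]
ee_rot: [-0.0, 0.68, 0.733, -0.0]
wrist_force: [0.6, -0.3, 0.2]
width: 0.85
time: 60.38
ee_pos: [0.5248, 0.1847, 0.2183]
ee_rot: [0.0, 0.68, 0.733, 0.0]
wrist_force: [-0.3, -0.0, -0.2]
width: 0.849
time: 61.12
ee_pos: [0.536, 0.2819, 0.2181]
ee_rot: [-0.0, 0.679, 0.734, -0.0]
wrist_force: [0.3, -1.1, 0.1]
width: 0.85
[0.53601898 0.28192317 0.218088  ]
blue [ 0.46530443 -0.32176459  0.12496944]
blk [ 0.51958848 -0.271156    0.0579089 ]
```

View pics/t5c.png

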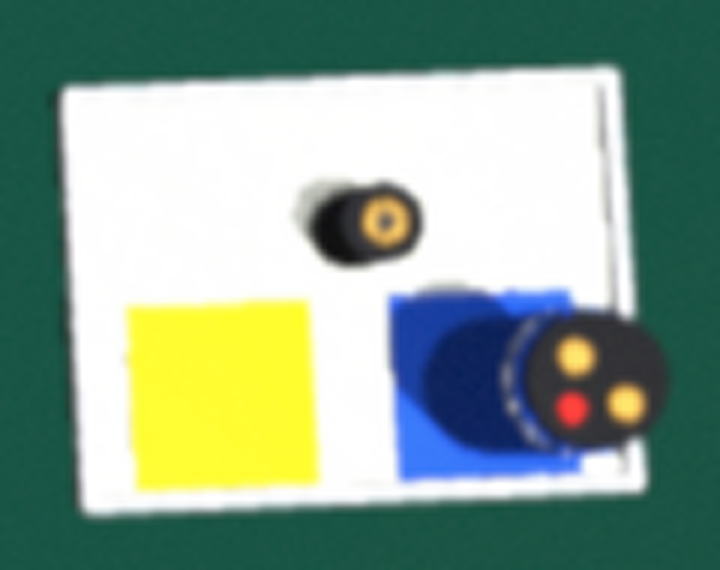

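Blue is centred on its pad: cap (0.4653,-0.3218) against pad (0.465,-0.322). Black hasn't moved. Now grip yellow.

```bash

python3 -m pendant '[[0.03,0.05,-1,0,0,0,0.15],[0,0,-1,0,0,0,0.15],[0,0,-1,0,0,0,0.15],[0,0,-1,0,0,0,0.15],[0,0,-1,0,0,0,0.15],[0,0,-1,0,0,0,0.15],[0,0,-0.8,0,0,0,0.15],[0,0,0,0,0,0,0.6],[0,0,0,0,0,0,0.6],[0,0,0,0,0,0,0.6],[0,0,0,0,0,0,0.6]]' 30
python3 -c "
from h import *
s=ctrl.observe(); print(s['ee_pos'])"
```

```text
time: 62.55
ee_pos: [0.5368, 0.2817, 0.0831]
ee_rot: [0.0, 0.68, 0.733, 0.0]
wrist_force: [-1.9, -0.6, 3.6]
width: 0.561
[0.53684457 0.2817184  0.08310871]
```

```bash

python3 -m pendant '[[0,0,0.5,0,0,0,0.6],[0,0,1,0,0,0,0.6],[0,0,1,0,0,0,0.6],[0,0,1,0,0,0,0.6],[0,0,1,0,0,0,0.6],[0,0,1,0,0,0,0.6],[-0.146,-0.944,1,0,0,0,0.6],[-0.146,-0.944,1,0,0,0,0.6],[-0.146,-0.944,0.5,0,0,0,0.6],[-0.146,-0.944,0,0,0,0,0.6],[-0.146,-0.944,0,0,0,0,0.6],[-0.146,-0.944,0,0,0,0,0.6]]'
python3 -m pendant '[[-0.146,-0.944,0,0,0,0,0.6],[-0.146,-0.944,0,0,0,0,0.6],[-0.146,-0.944,0,0,0,0,0.6],[-0.146,-0.944,0,0,0,0,0.6],[-0.146,-0.944,0,0,0,0,0.6],[-0.146,-0.944,0,0,0,0,0.6],[-0.146,-0.944,0,0,0,0,0.6],[-0.146,-0.944,0,0,0,0,0.6],[-0.146,-0.944,0,0,0,0,0.6],[-0.146,-0.944,0,0,0,0,0.6],[-0.146,-0.944,0,0,0,0,0.6],[-0.146,-0.944,0,0,0,0,0.6]]'
python3 -m pendant '[[-0.146,-0.944,0,0,0,0,0.6],[-0.146,-0.944,0,0,0,0,0.6],[-0.146,-0.944,0,0,0,0,0.6],[-0.146,-0.944,0,0,0,0,0.6],[-0.146,-0.944,0,0,0,0,0.6],[-0.146,-0.944,0,0,0,0,0.6],[-0.146,-0.944,0,0,0,0,0.6],[-0.146,-0.944,0,0,0,0,0.6],[-0.146,-0.944,0,0,0,0,0.6],[0,0,0,0,0,0,0.6]]'
python3 - <<'E'
from h import *
print(ctrl.observe()['ee_pos'])
p=ctrl.capture('side'); save(p,'s7')
E
```

```text
time: 64.05
ee_pos: [0.5187, 0.167, 0.2418]
ee_rot: [-0.0, 0.68, 0.733, -0.0]
wrist_force: [0.9, -0.7, -4.1]
width: 0.559
time: 65.55
ee_pos: [0.4837, -0.0594, 0.2424]
ee_rot: [0.0, 0.68, 0.733, 0.0]
wrist_force: [0.3, -0.5, -3.7]
width: 0.561
time: 66.8
ee_pos: [0.4576, -0.2296, 0.2422]
ee_rot: [-0.0, 0.68, 0.733, -0.0]
wrist_force: [-0.3, 0.5, -2.7]
width: 0.561
[ 0.45761402 -0.22955587  0.24216701]
```

View pics/s7.png

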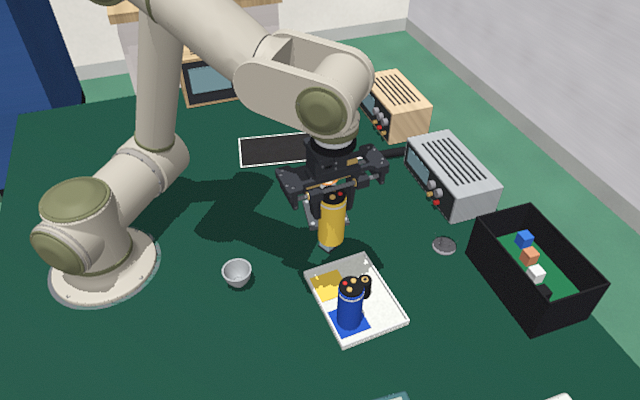

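```bash

python3 -m pendant '[[0.03,0.02,-1,0,0,0,0.6],[0,0,-1,0,0,0,0.6],[0,0,-1,0,0,0,0.6],[0,0,-1,0,0,0,0.6],[0,0,-1,0,0,0,0.6],[0,0,-1,0,0,0,0.6],[0,0,-0.8,0,0,0,0.6],[0,0,-0.5,0,0,0,0.6],[0,0,-0.2,0,0,0,0.6],[0,0,0,0,0,0,0.6]]'
python3 -m pendant '[[0,0,-0.1,0,0,0,0.6],[0,0,0,0,0,0,0.6]]'
```

```text
time: 68.1
ee_pos: [0.4586, -0.2277, 0.0926]
ee_rot: [0.0, 0.68, 0.733, 0.0]
wrist_force: [0.1, 0.0, -3.0]
width: 0.558
time: 68.35
ee_pos: [0.4585, -0.2278, 0.0905]
ee_rot: [0.0, 0.68, 0.733, 0.0]
wrist_force: [1.1, -0.2, -2.4]
width: 0.564
```

```bash

python3 -m pendant '[[0,0,-0.06,0,0,0,0.6],[0,0,0,0,0,0,0.15],[0,0,0,0,0,0,0.15],[0,0,0,0,0,0,0.15],[0,0,1,0,0,0,0.15],[0,0,1,0,0,0,0.15],[0,0,1,0,0,0,0.15],[0,0,1,0,0,0,0.15],[0,0,1,0,0,0,0.15],[0,0,1,0,0,0,0.15],[-0.2,0.97,0.5,0,0,0,0.15],[-0.2,0.97,0,0,0,0,0.15]]'
python3 -m pendant '[[-0.2,0.97,0,0,0,0,0.15],[-0.2,0.97,0,0,0,0,0.15],[-0.2,0.97,0,0,0,0,0.15],[-0.2,0.97,0,0,0,0,0.15],[-0.2,0.97,0,0,0,0,0.15],[-0.2,0.97,0,0,0,0,0.15],[-0.2,0.97,0,0,0,0,0.15],[-0.2,0.97,0,0,0,0,0.15],[-0.2,0.97,0,0,0,0,0.15],[-0.2,0.97,0,0,0,0,0.15],[-0.2,0.97,0,0,0,0,0.15],[-0.2,0.97,0,0,0,0,0.15]]'
python3 -m pendant '[[0,1,0,0,0,0,0.15],[0,1,0,0,0,0,0.15],[0,1,0,0,0,0,0.15],[0,1,0,0,0,0,0.15],[0,1,0,0,0,0,0.15],[0,1,0,0,0,0,0.15],[0,0,0,0,0,0,0.15],[0,0,0,0,0,0,0.15]]'
python3 - <<'E'
from h import *
s=ctrl.observe(); print(s['ee_pos'],s['wrist_force'])
p=ctrl.capture('top'); save(p,'t6'); P=cloud(p,p['z_map']>0)
for n,c,lo,hi,r in [('blue',(.466,-.322),.118,.135,.045),('yel',(.458,-.2275),.118,.135,.045),('blk',(.52,-.2715),.05,.066,.03),('tube',(.529,-.011),.05,.125,.01)]:
    k=(np.hypot(*(P[:,:2]-c).T)<r)&(P[:,2]>lo)&(P[:,2]<hi); print(n,k.sum(),P[k].mean(0))
cv2.imwrite('pics/t6c.png',cv2.resize(p['pixels'][150:260,280:500,::-1],None,fx=3.6,fy=3.6,interpolation=cv2.INTER_CUBIC))
p=ctrl.capture('side'); save(p,'s8')
E
```

```text
time: 69.85
ee_pos: [0.45, -0.1874, 0.2193]
ee_rot: [0.0, 0.68, 0.733, 0.0]
wrist_force: [0.3, 0.9, -0.0]
width: 0.847
time: 71.35
ee_pos: [0.402, 0.0451, 0.2192]
ee_rot: [0.0, 0.68, 0.733, 0.0]
wrist_force: [-0.6, 0.0, 0.6]
width: 0.846
time: 72.35
ee_pos: [0.4022, 0.1637, 0.2191]
ee_rot: [0.0, 0.68, 0.733, -0.0]
wrist_force: [0.2, -0.3, -1.1]
width: 0.854
[0.40221149 0.16371052 0.21911258] [ 0.21718338 -0.3159704  -1.08673226]
blue 489 [ 0.46541958 -0.32188525  0.12522513]
yel 491 [ 0.45882163 -0.22722628  0.12526074]
blk 169 [ 0.51954293 -0.27134752  0.05812241]
tube 82 [ 0.52884333 -0.01116523  0.1126353 ]
```

View pics/t6c.png

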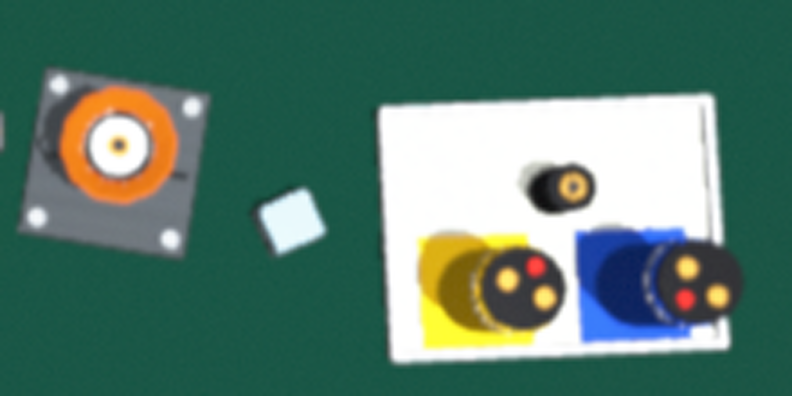

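View pics/s8.png

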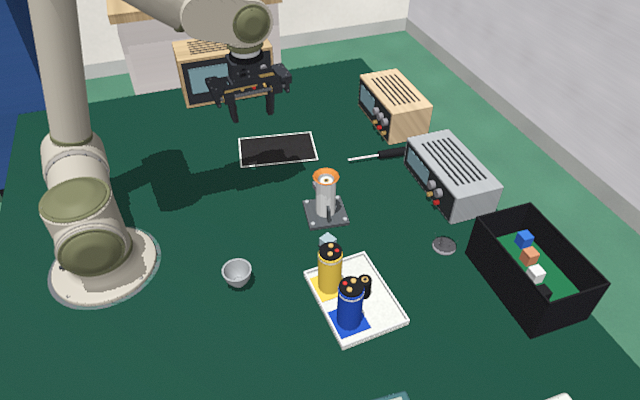

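Everything is in place and the arm is clear. Handing in.

```bash
python3 -c "
from bench import ctrl
print(ctrl.job_done())"
```

```text
the job is handed in; nothing more can be done
None
```

The job is done and handed in at about 72 s of the 144 s allowed; no verdict was reported. Both capacitors waited upright on the side mat while I loaded red, then white, into the magazine, and then each went back to its own pad.

Last checks, in world metres:

| Item | Measured | Expected |
|---|---|---|
| Blue capacitor centre | (0.4654, -0.3219) | blue pad centre (0.465, -0.322) |
| Yellow capacitor centre | (0.4588, -0.2272) | yellow pad centre (0.4585, -0.2275) |
| Red spacer top, before white went in | 0.0625 | 0.062 |
| White spacer top in the tube | 0.1126 | 0.112 |

- **Capacitors:** both tops read 0.125 m, so they stand upright and seated on the pads.
- **Black spacer:** it reads within 1 mm of where it started.
- **Gripper:** it is open, about 0.39 m from the nearest capacitor and clear of everything.
- **Disagreements:** top and wrist cameras differed by 2–3 mm in y. Before red's release, the side and wrist views differed on its offset from the funnel by about 1–2 mm. Both were well inside the tolerances, and no check failed.

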